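Clamp the called-for bearing block in the bench vise

TASK

A coloured tag disc lies on the vise's base plate: take the bearing block of that colour out of the kit tray, set it down gently on the vise's bed without dropping it, coloured side up, its length along the jaws and centred between them, then crank the green handle clockwise until the jaw grips it firmly, stopping when the handle turns stiff so as not to crush it. The tray's rails leave only the block's long sides free and the vise leaves only its ends free, so put it down on the black mat on the way and take it again by its ends. Leave the other block and everything else where it is.

Things in the scene. Friction and masses are not known exactly. Their poses are not given: they have to be found in the camera images.
- vise: blue bench vise on a 165 x 155 x 10 mm dark base plate, fixed. Origin on the table under the middle of the fully open jaw gap, z up. Clamps along y: fixed jaw's face at y = -23 mm, moving jaw's at +23 mm when fully open (46 mm gap). Jaws 44 mm wide (x), 20 mm thick, tops 87 mm up; bed 50 mm wide (x), top 50 mm up. Screw axis along y at x = 0, 75 mm up; its bearing at y = 86 to 100 mm, 88 mm high
- bed (a point): point on top of the vise's bed, midway between the fully opened jaws (50 mm above the vise's origin; same axes)
- jaw: the moving jaw; its frame coincides with the vise's when fully open and slides along the vise's -y as it closes, 16 mm per turn of the crank (2.55 mm per rad)
- crank (a joint): crank angle, rad: 0 with the jaw fully open and the handle straight up; grows to 10.2 as it is turned clockwise, seen from the handle's end (from the vise's +y side looking along -y), which closes the jaw. From 0 the handle first moves towards the vise's -x. Moderately stiff (about 4 N at the handle)
- knob (a point): middle of the green crank handle: a freely spinning round grip, 21 mm in diameter, 60 mm long, axis parallel to the vise's y at 42 mm from the screw axis (33 to 117 mm above the table as it goes round), 146 mm along the vise's y. The crank's arm is at y = 108 to 116 mm, its hub (radius 12 mm) at 100 to 114 mm
- tag_spot (a point): white disc mark on the vise's base plate, 83 mm along the vise's +x, 10 mm above the table: the tag lying here says which block to clamp
- tag_blue: blue tag disc, 36 mm in diameter, 8 mm high, fixed; origin at the centre of its underside; lies on the vise's mark or on the kit tray's grey mark
- tag_orange: orange tag disc, like the blue one; lies on the other of the two marks
- tray: white kit tray, fixed, base plate 175 x 200 x 10 mm; origin on the table midway between its two rails, which run along its y at x = +-40 mm, 12 mm thick, 68 mm clear between them, tops 44 mm above the table, flush with the blocks. The blocks lie across between the rails, about 45 mm either side of the origin along y, in either order
- block_blue: aluminium bearing block with a blue top and three dark bores, 64 (x) x 32 (y) x 34 mm high, 0.16 kg; origin at the centre of its underside, z up, x along its length
- block_orange: aluminium bearing block with an orange top, 64 (x) x 28 (y) x 34 mm high, 0.16 kg; origin at the centre of its underside, z up, x along its length
- mat: black rubber mat, 130 (x) x 90 (y) x 2 mm, fixed between tray and vise, free to set things down on; origin at the centre of its underside
- gear: dark steel gear wheel, 56 mm in diameter, 26 mm high, bystander
- bearing: steel bearing ring, 42 mm in diameter, 14 mm high, bystander
- oil: yellow oil bottle with a red cap, 52 mm in diameter, 130 mm high, bystander
- cup: black plastic cup, 70 mm in diameter, 60 mm high, bystander
- driver: screwdriver lying on the table, bystander
- spanner: spanner lying on the table, bystander
Not all that is in view belongs to the job. What is shaped like the block_blue but pink or white is not meant.

How it is judged (in metres and radians):
On the way:
1. the block of the tag's colour rests on the vise's bed between the still open jaws (underside within 3 mm of the bed, within 10 mm of the middle along the jaws, upright), let go by the fingers (((horizontal distance between tag_blue and tag_spot below 0.03 m and z of block_blue in the frame of bed between -0.003 and 0.003 m and x of block_blue in the frame of bed between -0.01 and 0.01 m and y of block_blue in the frame of bed between -0.023 and 0.023 m and angle between block_blue's own z axis and vertical below 0.1 rad and angle between the x axis of block_blue and the x axis of vise, either way round below 0.2 rad and contact force between the fingers and block_blue below 0.3 N and contact force between jaw and block_blue below 5 N) or (horizontal distance between tag_orange and tag_spot below 0.03 m and z of block_orange in the frame of bed between -0.003 and 0.003 m and x of block_orange in the frame of bed between -0.01 and 0.01 m and y of block_orange in the frame of bed between -0.023 and 0.023 m and angle between block_orange's own z axis and vertical below 0.1 rad and angle between the x axis of block_orange and the x axis of vise, either way round below 0.2 rad and contact force between the fingers and block_orange below 0.3 N and contact force between jaw and block_orange below 5 N))), for 0.2 s.
At the end, for the whole second after the job is handed in: The block whose colour is that of the tag on the vise rests on the bed (within 3 mm), coloured side up, length along the jaws (within 0.06 rad) and centred along them within 10 mm, at rest and squeezed by the moving jaw with more than 15 N; the other block is within 10 mm of where it lay (((horizontal distance between tag_blue and tag_spot below 0.03 m and z of block_blue in the frame of bed between -0.003 and 0.003 m and x of block_blue in the frame of bed between -0.01 and 0.01 m and y of block_blue in the frame of bed between -0.023 and 0.023 m and angle between block_blue's own z axis and vertical below 0.1 rad and angle between the x axis of block_blue and the x axis of vise, either way round below 0.2 rad and angle between the x axis of block_blue and the x axis of vise, either way round below 0.06 rad and contact force between jaw and block_blue above 15 N and linear speed of block_blue below 0.01 m/s and distance of block_orange from where it was at the start of the episode below 0.01 m) or (horizontal distance between tag_orange and tag_spot below 0.03 m and z of block_orange in the frame of bed between -0.003 and 0.003 m and x of block_orange in the frame of bed between -0.01 and 0.01 m and y of block_orange in the frame of bed between -0.023 and 0.023 m and angle between block_orange's own z axis and vertical below 0.1 rad and angle between the x axis of block_orange and the x axis of vise, either way round below 0.2 rad and angle between the x axis of block_orange and the x axis of vise, either way round below 0.06 rad and contact force between jaw and block_orange above 15 N and linear speed of block_orange below 0.01 m/s and distance of block_blue from where it was at the start of the episode below 0.01 m))); the robot touches nothing.
It fails at once if a block is squeezed by the jaw with more than 500 N (overtightened) (contact force between jaw and block_blue above 500 N or contact force between jaw and block_orange above 500 N).
It fails at once if a block is let go over the vise while still more than 6 mm above the bed (dropped in) ((x of block_blue in the frame of bed between -0.05 and 0.05 m and y of block_blue in the frame of bed between -0.05 and 0.05 m and z of block_blue in the frame of bed between 0.006 and 0.2 m and contact force between the fingers and block_blue below 0.05 N) or (x of block_orange in the frame of bed between -0.05 and 0.05 m and y of block_orange in the frame of bed between -0.05 and 0.05 m and z of block_orange in the frame of bed between 0.006 and 0.2 m and contact force between the fingers and block_orange below 0.05 N)).
It fails at once if a bystander is shifted by more than 30 mm, or the block that is not called for by more than 10 mm (distance of any of gear, bearing, oil, cup, driver, spanner from where it was at the start of the episode above 0.03 m or (horizontal distance between tag_blue and tag_spot below 0.03 m and distance of block_orange from where it was at the start of the episode above 0.01 m) or (horizontal distance between tag_orange and tag_spot below 0.03 m and distance of block_blue from where it was at the start of the episode above 0.01 m)).
It also fails if it takes over 69 s, if anything falls off the work surface, if the arm or the gripper's body presses on something with over 40 N, if the wrist force passes 120 N, or if a joint passes its speed limit or range.

ROBOT

A 6-joint arm with a two-finger parallel gripper is mounted at the origin on the work surface. World frame = base frame: x ahead of the robot, y to its left, z up, the work surface at z = 0. Lengths are in mm, angles in rad, forces in N, time in s.
With the tool pointing down it reaches from about 425 to 950 mm from the base axis. Payload 14.7 kg.
Tool frame: the origin (TCP) lies at the very end of the fingers, on their centre line; the grasp point (between the pads) lies 19 mm behind it; z points along the fingers, y is the line along which they close (so a half turn about z gives the same grasp; the last joint's range is limited). The gripper opens to 85 mm and grips with 20 to 120 N. Pads are 22 mm wide; open, the fingers measure 114 mm over their backs; the gripper's body (76 mm by 85 mm) begins 54 mm behind the grasp point. The pads swing forward as they close: fully open they stand 13 mm farther back than shut.
Start: joints at [-1.372, 0.48, 1.596, -0, 1.065, -0.047], TCP at [158.183, -630.452, 209.097] pointing down, gripper open.
Joint ranges: [-2.75, 2.75], [-0.82, 2.05], [0.23, 2.67], [-1.56, 4.7], [0.09, 2.69], [-2.92, 2.92]. Speed limits (rad/s): [1.89, 1.89, 2.39, 3.01, 3.01, 3.01].

INTERFACE

Orientations are given as [roll, pitch, yaw] about the fixed x, y, z axes, in that order (R = Rz(yaw) Ry(pitch) Rx(roll)).
In Python, from rig import robot gives the robot as it stands.
- The arm moves only by the tool send_rows, never from a script. Its argument "commands" is a list of rows, each a list of 3 entries, a list of its own where there are three numbers: the turn, a rotation vector about the tool's x, y, z in units of 90 degrees (1.0 is 90 degrees), then the shift along the tool's x, y, z in units of 250 mm (1.0 is 250 mm), then the finger opening in mm, from 0 to 85.4. In form: [[[wx, wy, wz], [dx, dy, dz], jaw], ...]. A call has 1 to 12 rows; each row is the pose to reach, as a shift and turn from the pose commanded when the call began, along the tool's axes at that moment; what a row does not reach only later rows make up. A row lasts 1/8 s, in which the tool goes at most 62.5 mm and 10.7 degrees, less where a joint would pass 70% of its speed; a pose out of reach is approached as far as the arm can. A call with a number of a shift or a turn outside -1 to 1 is refused whole. A call with a gripper value outside its range is refused whole. The fingers move at their own pace and stop on an object; "squeeze" is the grip in N (left out, the last holds). Time passes only in rows, so rows that repeat a pose let the fingers close. It gives the time, the measured TCP pose, the force, the opening and the grip force at its end, in the units of the state.
- robot.observe(): the state, without advancing time (a new reading comes with each control period).
- robot.camera(name): name is "side" or "top"; returns a dict with "color" (384x512x3 uint8, red, green, blue), "range_z" (384x512 float32, mm along the optical axis (not along the pixel's ray), 0 where there is no reading), "camera_matrix" (3x3 intrinsics, pixels), "dist_coeffs" ([k1, k2, p1, p2, k3] as OpenCV has them; the pictures are not rectified), "R" (3x3) and "t" (3): a world point X has camera coordinates R X + t. Camera axes: x right, y down, z forward; pixel columns grow to the right and rows downward; lengths in mm; the calibration is good to about 2 mm. A picture is of the moment at which its call begins.
- robot.sign_off(): hands the job in; it is judged then, once.
The state is a dict: "t": time; "q": joint angles; "qvel": joint speeds; "joint_efforts": joint torques, N m; "ee_pos": TCP position; "ee_rot": TCP orientation; "force": force on the tool from outside, world axes, zero at the start; "wrist_torque": the same for the moment, N m; "width": finger opening in mm; "gripper_force": force on a finger pad.
Only numpy, scipy, OpenCV 4.12 (cv2) and the standard library are available. Lean on these libraries where they do the work, as an engineer would, in place of code of your own. Each camera call takes 0.05 s, during which the arm holds its last target. There are 200 camera calls.

## Working session

There is one attempt and no reset: what is moved stays moved. The work goes in short steps, Python scripts to look and compute and a tool call to move; the robot and the scene stay as the last step left them, time stands still between calls to the robot, and variables do not carry over. Pictures are saved under pics/ and viewed, at most 10 in all, crops included, and the job is handed in when it is done.

Besides the shell and the picture viewer there is one more tool, called after "Call:" by a JSON object that holds its "api" and its "payload", one argument or row to a line. send_rows: Moves the arm, as the interface text tells. Its arguments: {"type":"object","properties":{"commands":{"type":"array","items":{"type":"array"}},"squeeze":{"type":"number"}},"required":["commands"]}

```bash
ls; mkdir -p pics
python3 - <<'E'
from rig import robot
import cv2,numpy as np,pickle
s=robot.observe(); print({k:np.round(v,3) for k,v in s.items()})
d={}
for n in("top","side"):
    c=robot.camera(n); d[n]=c
    cv2.imwrite(f"pics/{n}0.png",c["color"][:,:,::-1])
    print(n,c["camera_matrix"],c["dist_coeffs"],c["R"],c["t"])
pickle.dump(d,open("c0.pkl","wb"))
E
```

```text
pics
{'t': np.float64(0.0), 'q': array([-1.372,  0.481,  1.597,  0.   ,  1.065, -0.047]), 'qvel': array([ 0.001, -0.001, -0.   ,  0.001,  0.   ,  0.001]), 'joint_efforts': array([-1.0000e-03, -9.5064e+01, -4.3019e+01, -0.0000e+00,  1.2000e-02,
        0.0000e+00]), 'ee_pos': array([ 158.116, -630.02 ,  208.441]), 'ee_rot': array([-3.14 , -0.   ,  0.246]), 'force': array([-0.385, -0.781,  0.434]), 'wrist_torque': array([-0.031, -0.015,  0.   ]), 'gripper_force': np.float64(0.0), 'width': np.float64(85.459)}
top [[491.8295214    0.         256.82261425]
 [  0.         491.8295214  190.78954598]
 [  0.           0.           1.        ]] [0.01602857 0.         0.         0.         0.        ] [[-0.00975747 -0.99994713 -0.00324575]
 [-0.99825928  0.00992971 -0.05813607]
 [ 0.05816523  0.00267283 -0.99830339]] [ -76.49681187  508.61385727 1432.77600171]
side [[413.00384604   0.         254.34321429]
 [  0.         413.00384604 190.29267404]
 [  0.           0.           1.        ]] [-0.14210018  0.          0.          0.          0.        ] [[-0.74887765 -0.66267358 -0.00678166]
 [-0.32786721  0.37937224 -0.86520506]
 [ 0.57592131 -0.64570925 -0.50137233]] [354.19623776 291.93321216 919.89105886]
```

View pics/top0.png

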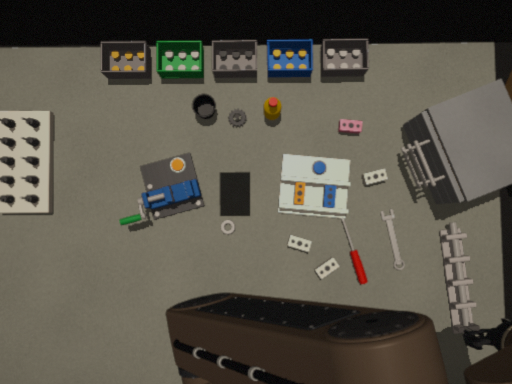

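View pics/side0.png

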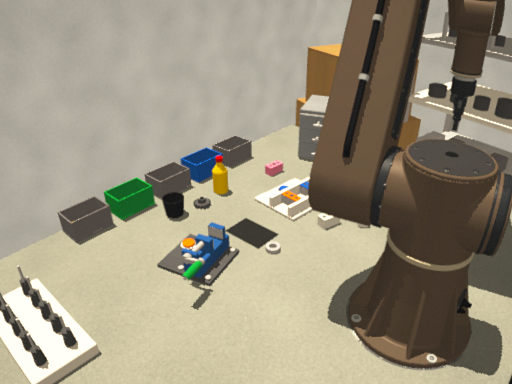

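Top view: the orange tag is on the vise at (178,165), so the block wanted is the orange one. Candidates by pixel:
- Orange block in the tray (299,193): matches the description.
- Blue block (329,195): wrong colour.
- Pink decoy (350,126), and white decoys (375,177), (299,243), (327,268): not meant.
- Orange tag disc (178,165): not a block.

Next I measure, and check the choice with a crop.

```bash
cat > h.py <<'E'
import cv2,numpy as np,pickle
from rig import robot
def ray(c,uv,z):
    """pixels -> world points on plane z"""
    n=cv2.undistortPoints(np.float64(uv).reshape(-1,1,2),c["camera_matrix"],np.array(c["dist_coeffs"])).reshape(-1,2)
    R,t=np.array(c["R"]),np.array(c["t"]); o=-R.T@t
    d=np.c_[n,np.ones(len(n))]@R
    return o+d*((z-o[2])/d[:,2])[:,None]
def cloud(c):
    v,u=np.mgrid[:384,:512]
    n=cv2.undistortPoints(np.c_[u.ravel(),v.ravel()].astype(float).reshape(-1,1,2),c["camera_matrix"],np.array(c["dist_coeffs"])).reshape(-1,2)
    z=c["range_z"].ravel()[:,None].astype(float)
    return ((np.c_[n,np.ones(len(n))]*z-np.array(c["t"]))@np.array(c["R"])).reshape(384,512,3)
def mask(c,lo,hi,box):
    h=cv2.cvtColor(c["color"],cv2.COLOR_RGB2HSV); m=cv2.inRange(h,lo,hi)
    o=np.zeros_like(m); u0,v0,u1,v1=box; o[v0:v1,u0:u1]=m[v0:v1,u0:u1]; return o
def rect(c,m,z):
    """min-area rectangle of largest blob, in world plane z: centre, sizes, angle of long side"""
    k=max(cv2.findContours(m,cv2.RETR_EXTERNAL,cv2.CHAIN_APPROX_NONE)[0],key=cv2.contourArea)
    r=cv2.minAreaRect(ray(c,k.reshape(-1,2),z)[:,:2].astype(np.float32)); b=cv2.boxPoints(r)
    e=b[1]-b[0] if np.linalg.norm(b[1]-b[0])>np.linalg.norm(b[2]-b[1]) else b[2]-b[1]
    return np.round(r[0],1),np.round(r[1],1),round(float(np.arctan2(e[1],e[0])%np.pi),3)
def centroid(c,m,z):
    v,u=np.nonzero(m); return np.round(ray(c,[[u.mean(),v.mean()]],z)[0],1)
E
python3 - <<'E'
from h import *
d=pickle.load(open("c0.pkl","rb")); c=d["top"]; P=cloud(c)
O=((5,130,120),(22,255,255));B=((95,130,60),(125,255,255))
bo=mask(c,*O,(285,172,312,212)); bb=mask(c,*B,(318,178,345,212)); to=mask(c,*O,(165,152,192,178)); tb=mask(c,*B,(305,155,330,177))
for n,m,z in(("blk_o",bo,44),("blk_b",bb,44),("tag_o",to,18),("tag_b",tb,18)):
    print(n,rect(c,m,z),centroid(c,m,z),"z",np.median(P[m>0][:,2]),m.sum()//255)
k=mask(c,(0,0,0),(180,255,40),(205,160,262,225)); print("mat",rect(c,k,2),np.median(P[k>0][:,2]))
w=mask(c,(0,0,170),(180,50,255),(265,140,362,225)); print("tray",rect(c,w,10))
g=mask(c,(50,120,60),(75,255,255),(110,205,155,230)); print("knob",rect(c,g,117),centroid(c,g,117),"z",np.percentile(P[g>0][:,2],[10,50,90]))
j=mask(c,*B,(135,170,215,225)); print("jaw",rect(c,j,87))
# plates and heights
pl=((P[...,2]>6)&(P[...,2]<14)).astype(np.uint8)*255; q=pl.copy(); q[:, :130]=0;q[:,215:]=0;q[:145]=0;q[225:]=0
print("vise plate",rect(c,q,10),q.sum()//255)
s=d["side"]
g2=mask(s,(45,100,50),(80,255,255),(170,245,220,290)); print("side knob",centroid(s,g2,117),np.round(cloud(s)[g2>0].mean(0),1))
a=cv2.resize(c["color"][140:232,110:360],None,fx=3.2,fy=3.2,interpolation=cv2.INTER_CUBIC)
b=cv2.resize(s["color"][225:290,150:250],(800,520)[0:2],interpolation=cv2.INTER_CUBIC)[:, :]
b=cv2.resize(b,(460,300))
cv2.imwrite("pics/crop0.png",np.vstack([a,cv2.copyMakeBorder(b,0,0,0,a.shape[1]-460,cv2.BORDER_CONSTANT)])[:,:,::-1])
E
```

```text
blk_o (array([ 499.3, -202.8]), array([29., 63.]), 3.009) [ 499.6 -203.    44. ] z 43.33967350282502 182
blk_b (array([ 489.7, -289.6]), array([29.2, 60.5]), 3.025) [ 490.  -289.2   44. ] z 44.07192387612543 165
tag_o (array([587.6, 152.8]), array([29.5, 32.6]), 3.14) [587.6 152.7  18. ] z 18.18094556631763 103
tag_b (array([ 574.5, -265.1]), array([29.4, 32.5]), 3.124) [ 574.8 -265.2   18. ] z 18.133113248930755 97
mat (array([501.3, -15. ]), array([ 80.3, 122. ]), 3.133) 1.8314389582327197
tray (array([ 570.1, -256.5]), array([202.9,  76. ]), 1.471)
knob (array([427.8, 264.8]), array([16.4, 55.7]), 1.884) [427.8 264.7 117. ] z [85.56013616 90.33983945 93.74621007]
jaw (array([507.7, 118.1]), array([49.5, 73.7]), 1.828)
vise plate (array([569.5, 182.2]), array([ 83. , 155.2]), 1.827) 1547
side knob [393.  294.7 117. ] [424.3 271.   83.6]
```

View pics/crop0.png

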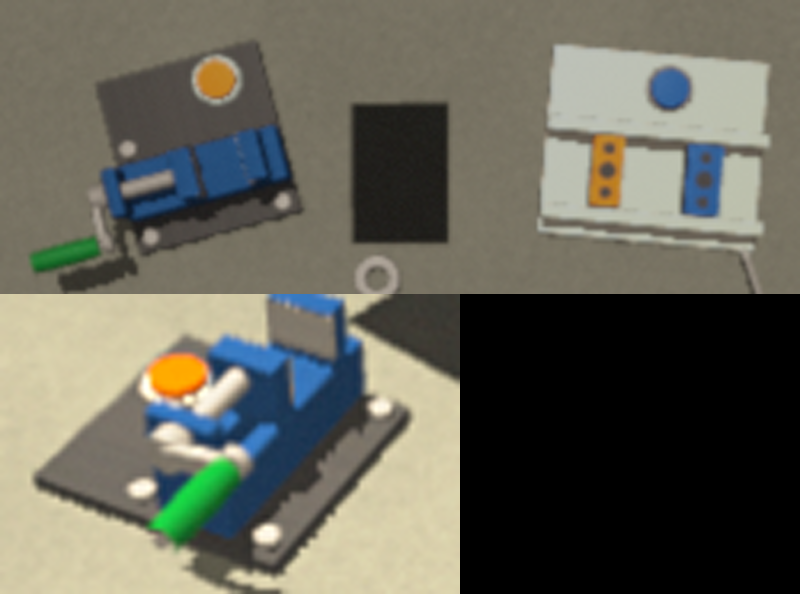

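Crop: the orange tag is on the vise's mark, and the orange three-bore block lies in the tray at crop pixel (606,172), with the blue one to its right. The green handle sits low on the vise's -x side, so the crank is already partly turned. Next I pin down the vise pose.

Run:
```python
from h import *
d=pickle.load(open("c0.pkl","rb"))
yaw=0.256;o=np.array([507.3,131.8,0])
R=np.array([[np.cos(yaw),-np.sin(yaw),0],[np.sin(yaw),np.cos(yaw),0],[0,0,1]])
B=((95,120,40),(125,255,255))
for n in d:
    c=d[n];Q=(cloud(c)-o)@R; h=cv2.cvtColor(c["color"],cv2.COLOR_RGB2HSV)
    blue=cv2.inRange(h,*B)>0; gr=cv2.inRange(h,(45,100,40),(80,255,255))>0
    near=(abs(Q[...,0])<90)&(abs(Q[...,1])<200)
    m=gr&near; p=Q[m]; print(n,"knob",m.sum(),p.mean(0).round(1),p.min(0).round(1),p.max(0).round(1), "slope",np.polyfit(p[:,1],p[:,0],1).round(3))
    t=near&blue&(abs(Q[...,2]-87)<3)
    for nm,a,b in(("fixed",-60,-10),("moving",5,60)):
        p=Q[t&(Q[...,1]>a)&(Q[...,1]<b)]
        if len(p):print(n,nm,len(p),p.mean(0).round(1),p.min(0).round(1),p.max(0).round(1))
    t=near&blue&(abs(Q[...,2]-50)<3)&(abs(Q[...,1])<30);p=Q[t]
    if len(p):print(n,"bed",len(p),p.mean(0).round(1),p.min(0).round(1),p.max(0).round(1))
    t=near&(abs(Q[...,2]-10)<3)&(abs(Q[...,1])<130);p=Q[t]
    print(n,"plate",p.min(0).round(1),p.max(0).round(1))
# orange tag & blocks in side
c=d["side"];O=((5,120,100),(22,255,255)); P=cloud(c)
h=cv2.inRange(cv2.cvtColor(c["color"],cv2.COLOR_RGB2HSV),*O)
for nm,x0,z in(("tag",(587.6,152.8),18),("blk",(499.3,-202.8),44)):
    m=((h>0)&(abs(P[...,2]-z)<5)&(np.hypot(P[...,0]-x0[0],P[...,1]-x0[1])<45)).astype(np.uint8)*255
    print(nm,rect(c,m,z),centroid(c,m,z),m.sum()//255)
```

```text
top knob 134 [-41.3 156.   89.6] [-50.2 127.1  80.3] [-32.1 185.3  97.4] slope [-5.0000e-03 -4.0533e+01]
top fixed 68 [  2.  -21.5  86.6] [-19.  -29.9  84.1] [ 21.8 -12.4  89.9]
top moving 70 [-1.1 38.9 87. ] [-20.1  28.6  84.1] [21.8 48.9 89.9]
top bed 158 [ 0.7  9.6 50. ] [-23.4 -29.8  47.1] [24.1 29.8 52.9]
top plate [ -89.8 -129.7    7. ] [ 90.  123.3  13. ]
side knob 182 [-45.1 155.7  83.6] [-54.   97.3   2.4] [ 25.6 186.6  93.5] slope [-0.317  4.342]
side fixed 24 [ -6.3 -19.2  85.1] [-23.3 -25.9  84.1] [ 15.8 -10.6  87.2]
side moving 62 [-4.8 43.3 85.5] [-25.1  32.6  84. ] [16.9 52.9 88.8]
side bed 66 [-13.5  -2.6  48.5] [-26.2 -28.9  47.1] [20.2 27.8 51.8]
side plate [-58.6 -44.8   7. ] [ 89.7 114.4  13. ]
tag (array([581.2, 157.1]), array([35. , 32.1]), 0.726) [581.8 156.9  18. ] 82
blk (array([ 494. , -198.1]), array([30.1, 64.3]), 3.042) [ 494.4 -198.3   44. ] 95
```

The jaws and knob agree with each other: the vise origin is about (505,142) with yaw about 0.26, and the tag disc lies a little off its mark. The two cameras differ by about 6 mm, which I will settle once I hold the block. Next, a planner helper.

```bash
cat > to.py <<'E'
"""python3 to.py x,y,z,yaw ... : each target as turn z (90 deg) and shift (250 mm) from the pose now"""
import sys,numpy as np
from rig import robot
s=robot.observe(); p=np.array(s["ee_pos"]); y0=s["ee_rot"][2]
R=np.array([[np.cos(y0),np.sin(y0),0],[np.sin(y0),-np.cos(y0),0],[0,0,-1]])
print("t",round(s["t"],2),"p",p.round(1),"rpy",np.round(s["ee_rot"],3),"q",np.round(s["q"],2),"F",np.round(s["force"],1),"w",round(s["width"],1),"g",round(s["gripper_force"],1))
for a in sys.argv[1:]:
    x=[float(v) for v in a.split(",")]; sh=R.T@(np.array(x[:3])-p)/250
    print(a,"wz",round(-((x[3]-y0+np.pi)%(2*np.pi)-np.pi)/(np.pi/2),4),"d",sh.round(4), "rows",round(np.linalg.norm(sh)*4,1))
E
python3 to.py 330,-430,200,0.246 498,-202,130,-0.108
```

```text
t 0.1 p [ 158.1 -630.1  208.5] rpy [-3.14  -0.     0.246] q [-1.37  0.48  1.6  -0.    1.07 -0.05] F [ 0.6 -0.1 -0.3] w 85.2 g 0.0
330,-430,200,0.246 wz -0.0001 d [ 0.8616 -0.6089  0.0342] rows 4.2
498,-202,130,-0.108 wz 0.2252 d [ 1.7353 -1.3299  0.3142] rows 8.8
```

Call:
{"api": "send_rows", "payload": {
  "commands": [
    [[0, 0, 0.05], [0.2, -0.14, 0.01], 85],
    [[0, 0, 0.1], [0.4, -0.28, 0.02], 75],
    [[0, 0, 0.15], [0.6, -0.42, 0.03], 65],
    [[0, 0, 0.2], [0.8, -0.56, 0.03], 60],
    [[0, 0, 0.225], [0.86, -0.61, 0.034], 60],
    [[0, 0, 0.225], [0.86, -0.61, 0.034], 60]
  ],
  "squeeze": 40
}}

```text
t: 0.85
ee_pos: [330.3, -429.0, 200.5]
ee_rot: [-3.141, 0.0, -0.105]
force: [0.4, -0.6, 0.4]
width: 59.9
gripper_force: 0.0
```

```bash
python3 to.py 498,-202,110,-0.108 498,-202,70,-0.108
```

```text
t 0.85 p [ 330.3 -429.   200.5] rpy [-3.141  0.    -0.105] q [-0.97  0.34  1.86  0.    0.95  0.71] F [ 0.4 -0.6  0.4] w 59.9 g 0.0
498,-202,110,-0.108 wz 0.0017 d [ 0.5715 -0.9734  0.3619] rows 4.7
498,-202,70,-0.108 wz 0.0017 d [ 0.5715 -0.9734  0.5219] rows 5.0
```

Call:
{"api": "send_rows", "payload": {
  "commands": [
    [[0, 0, 0], [0.114, -0.195, 0.07], 60],
    [[0, 0, 0], [0.229, -0.389, 0.14], 60],
    [[0, 0, 0], [0.343, -0.584, 0.21], 60],
    [[0, 0, 0], [0.457, -0.779, 0.29], 60],
    [[0, 0, 0], [0.571, -0.973, 0.36], 60],
    [[0, 0, 0], [0.571, -0.973, 0.45], 60],
    [[0, 0, 0], [0.571, -0.973, 0.52], 60],
    [[0, 0, 0], [0.571, -0.973, 0.52], 60]
  ]
}}

```text
t: 1.85
ee_pos: [496.8, -204.2, 69.4]
ee_rot: [-3.141, 0.002, -0.108]
force: [-0.2, 0.3, -0.6]
width: 60.2
gripper_force: 0.0
```

```bash
python3 to.py 498,-202,16,-0.108
python3 - <<'E'
from h import *
c=robot.camera("side");t=robot.camera("top")
a=cv2.resize(c["color"][160:260,230:350],(720,600));cv2.imwrite("pics/a1.png",cv2.resize(np.hstack([a,cv2.resize(t["color"][140:240,255:375],(720,600))]),(800,334))[:,:,::-1])
E
```

```text
t 1.85 p [ 496.8 -204.2   69.4] rpy [-3.141e+00  2.000e-03 -1.080e-01] q [-0.45  0.51  1.98 -0.    0.65  1.23] F [-0.2  0.3 -0.6] w 60.2 g 0.0
498,-202,16,-0.108 wz 0.0003 d [ 0.004  -0.0092  0.2137] rows 0.9
```

View pics/a1.png

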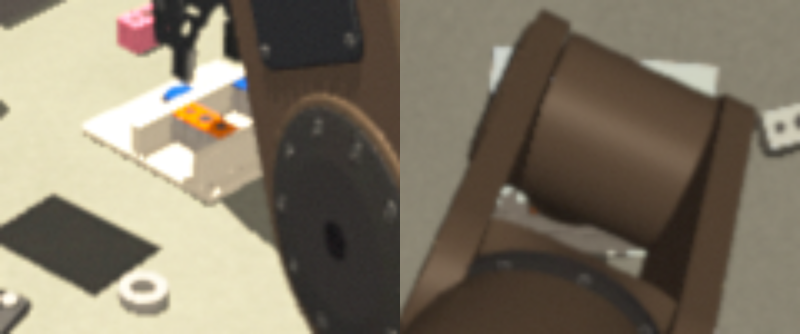

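Side view: the fingers hang over the orange block (crop 205,120) with the tray clear; the top view is hidden by the arm. Descending and gripping.

Call:
{"api": "send_rows", "payload": {
  "commands": [
    [[0, 0, 0], [0.003, -0.004, 0.05], 60],
    [[0, 0, 0], [0.003, -0.004, 0.1], 60],
    [[0, 0, 0], [0.003, -0.004, 0.15], 60],
    [[0, 0, 0], [0.003, -0.004, 0.19], 60],
    [[0, 0, 0], [0.003, -0.004, 0.21], 60],
    [[0, 0, 0], [0.003, -0.004, 0.21], 45],
    [[0, 0, 0], [0.003, -0.004, 0.21], 35],
    [[0, 0, 0], [0.003, -0.004, 0.21], 20],
    [[0, 0, 0], [0.003, -0.004, 0.21], 20],
    [[0, 0, 0], [0.003, -0.004, 0.21], 20]
  ],
  "squeeze": 40
}}

```text
t: 3.2
ee_pos: [498.8, -203.0, 18.6]
ee_rot: [3.141, -0.001, -0.108]
force: [-2.0, -1.4, 6.3]
width: 26.0
gripper_force: 39.7
```

Call:
{"api": "send_rows", "payload": {
  "commands": [
    [[0, 0, 0], [0, 0, -0.04], 20],
    [[0, 0, 0], [0, 0, -0.1], 20],
    [[0, 0, 0], [0, 0, -0.2], 20],
    [[0, 0, 0], [0, 0, -0.28], 20],
    [[0, 0, 0], [0, 0, -0.28], 20]
  ]
}}

```text
t: 3.82
ee_pos: [499.7, -203.3, 90.1]
ee_rot: [3.14, -0.003, -0.108]
force: [0.5, -0.1, -2.6]
width: 26.2
gripper_force: 39.6
```

```bash
python3 to.py 505,-110,85,-0.05 505,-15,75,0
python3 - <<'E'
from h import *
c=robot.camera("side")
cv2.imwrite("pics/a2.png",cv2.resize(c["color"][140:240,230:350],(600,500))[:,:,::-1])
E
```

```text
t 3.83 p [ 499.7 -203.3   90.1] rpy [ 3.14e+00 -3.00e-03 -1.08e-01] q [-0.44  0.48  1.96 -0.    0.69  1.24] F [ 0.5 -0.1 -2.6] w 26.2 g 39.6
505,-110,85,-0.05 wz -0.0367 d [-0.0188 -0.3735  0.0204] rows 1.5
505,-15,75,0 wz -0.0685 d [-0.0596 -0.7513  0.0604] rows 3.0
```

View pics/a2.png

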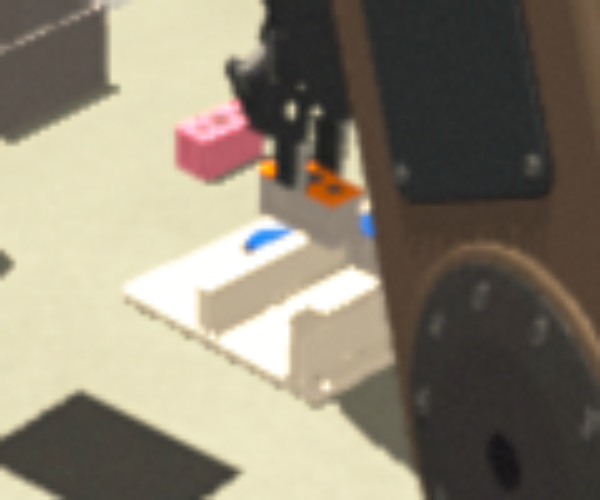

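The block is held level by its long sides (crop 310,190). Moving to the mat.

Call:
{"api": "send_rows", "payload": {
  "commands": [
    [[0, 0, -0.02], [-0.015, -0.19, 0.0], 20],
    [[0, 0, -0.035], [-0.03, -0.375, 0.0], 20],
    [[0, 0, -0.05], [-0.045, -0.56, 0.02], 20],
    [[0, 0, -0.068], [-0.06, -0.75, 0.06], 20],
    [[0, 0, -0.068], [-0.06, -0.75, 0.12], 20],
    [[0, 0, -0.068], [-0.06, -0.75, 0.2], 20],
    [[0, 0, -0.068], [-0.06, -0.75, 0.24], 20],
    [[0, 0, -0.068], [-0.06, -0.75, 0.26], 20],
    [[0, 0, -0.068], [-0.06, -0.75, 0.27], 20],
    [[0, 0, -0.068], [-0.06, -0.75, 0.28], 20],
    [[0, 0, -0.068], [-0.06, -0.75, 0.28], 20]
  ]
}}

```text
t: 5.25
ee_pos: [503.9, -14.9, 18.3]
ee_rot: [3.142, -0.0, -0.001]
force: [-0.5, 0.0, -2.2]
width: 26.2
gripper_force: 39.9
```

```bash
python3 to.py 505,-15,10.5,0
```

```text
t 5.25 p [503.9 -14.9  18.3] rpy [ 3.142e+00 -0.000e+00 -1.000e-03] q [-0.09  0.57  2.08  0.    0.49  1.48] F [-0.5  0.  -2.2] w 26.2 g 39.9
505,-15,10.5,0 wz -0.0006 d [0.0043 0.0006 0.0311] rows 0.1
```

Call:
{"api": "send_rows", "payload": {
  "commands": [
    [[0, 0, 0], [0, 0, 0.01], 20],
    [[0, 0, 0], [0, 0, 0.02], 20],
    [[0, 0, 0], [0, 0, 0.027], 20],
    [[0, 0, 0], [0, 0, 0.027], 20]
  ]
}}

```text
t: 5.75
ee_pos: [503.6, -14.8, 11.2]
ee_rot: [-3.142, 0.0, -0.001]
force: [0.7, -0.0, -0.8]
width: 26.5
gripper_force: 39.9
```

Call:
{"api": "send_rows", "payload": {
  "commands": [
    [[0, 0, 0], [0, 0, 0.004], 20],
    [[0, 0, 0], [0, 0, 0.008], 20],
    [[0, 0, 0], [0, 0, 0.008], 20]
  ]
}}

```text
t: 6.12
ee_pos: [503.9, -15.0, 10.4]
ee_rot: [3.141, -0.001, -0.001]
force: [-5.4, -2.4, 25.9]
width: 26.1
gripper_force: 45.2
```

Contact. Release, rise and turn +90° (to yaw 1.571), opening fully.

Call:
{"api": "send_rows", "payload": {
  "commands": [
    [[0, 0, 0], [0, 0, -0.004], 35],
    [[0, 0, 0], [0, 0, -0.004], 50],
    [[0, 0, 0], [0, 0, -0.004], 60],
    [[0, 0, 0], [0, 0, -0.1], 60],
    [[0, 0, -0.05], [0, 0, -0.25], 60],
    [[0, 0, -0.15], [0, 0, -0.3], 85],
    [[0, 0, -0.26], [0, 0, -0.4], 85],
    [[0, 0, -0.37], [0, 0, -0.4], 85],
    [[0, 0, -0.48], [0, 0, -0.4], 85],
    [[0, 0, -0.59], [0, 0, -0.4], 85],
    [[0, 0, -0.7], [0, 0, -0.4], 85],
    [[0, 0, -0.81], [0, 0, -0.4], 85]
  ]
}}

```text
t: 7.62
ee_pos: [503.7, -14.7, 109.2]
ee_rot: [-3.141, 0.0, 1.277]
force: [0.1, -0.1, -0.3]
width: 84.9
gripper_force: 0.0
```

Call:
{"api": "send_rows", "payload": {
  "commands": [
    [[0, 0, -0.1], [0, 0, 0], 85],
    [[0, 0, -0.19], [0, 0, 0], 85],
    [[0, 0, -0.19], [0, 0, 0], 85]
  ]
}}

```text
t: 8.0
ee_pos: [503.7, -14.7, 109.2]
ee_rot: [-3.141, -0.0, 1.569]
force: [-0.6, -1.0, -0.3]
width: 85.0
gripper_force: 0.0
```

```bash
python3 to.py 503.5,-15,60,1.571
python3 - <<'E'
from h import *
O=((5,130,120),(22,255,255))
for n in("side","top"):
    c=robot.camera(n); P=cloud(c)
    m=cv2.inRange(cv2.cvtColor(c["color"],cv2.COLOR_RGB2HSV),*O)
    m[~((abs(P[...,2]-36)<8)&(np.hypot(P[...,0]-503,P[...,1]+15)<55))]=0
    print(n,m.sum()//255, rect(c,m,36) if m.any() else 0, P[m>0].mean(0).round(1))
    if n=="side": cv2.imwrite("pics/a3.png",cv2.resize(c["color"][170:260,200:320],(800,600))[:,:,::-1])
E
```

```text
t 8.0 p [503.7 -14.7 109.2] rpy [-3.141 -0.     1.569] q [-0.09  0.42  2.02  0.    0.7  -0.09] F [-0.6 -1.  -0.3] w 85.0 g 0.0
503.5,-15,60,1.571 wz -0.001 d [-0.0011 -0.0007  0.1969] rows 0.8
side 116 (array([497.5, -11.7]), array([64.6, 28.9]), 0.008) [498.9 -13.4  33.9]
top 0 0 [nan nan nan]<stdin>:7: RuntimeWarning: Mean of empty slice.
  ret = um.true_divide(
```

View pics/a3.png

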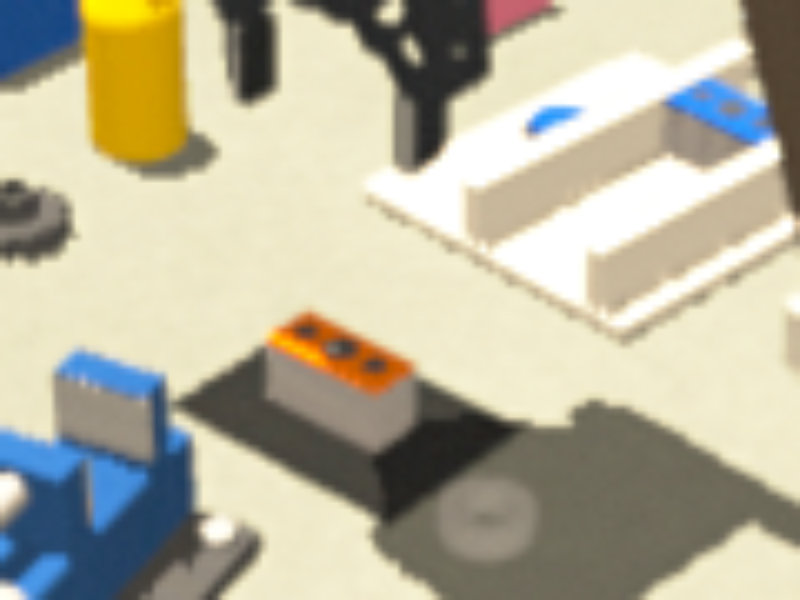

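The block stands on the mat aligned with it, and its top is at crop (340,350). The robot's known y (-15) against the side view (-11.7) shows the side camera is biased by about 3 mm, so I trust the top camera. Next I check the real fingertip height from the depth data.

Run:
```python
from h import *
c=robot.camera("side"); P=cloud(c)+[3,-3,1.5]
for s in(-1,1):
    m=(abs(P[...,0]-503.7-s*50)<16)&(abs(P[...,1]+14.7)<20)&(P[...,2]>70)&(P[...,2]<200)
    p=P[m]; print(s,len(p),np.percentile(p[:,2],[0,2,5,10]).round(1),p.min(0).round(1),p.max(0).round(1))
```

```text
-1 134 [144.5 147.6 149.  153.1] [437.7 -25.4 144.5] [468.9  -1.1 199.6]
1 146 [144.3 146.1 149.2 152.1] [539.6 -32.5 144.3] [569.1  -2.3 199.9]
```

Run:
```python
from h import *
c=robot.camera("side")
for x in(553,454):
    X=np.array([[x-3,-15+3,z] for z in(105,115,125,135,145)],float)
    r=cv2.Rodrigues(np.array(c["R"]))[0]
    print(cv2.projectPoints(X,r,np.array(c["t"]),c["camera_matrix"],np.array(c["dist_coeffs"]))[0].reshape(-1,2).round(1).tolist())
c2=c["color"][165:205,220:280]; print(c["range_z"][178:200:2,262].round(),c["range_z"][172:192:2,238].round())
cv2.imwrite("pics/a4.png",cv2.resize(c2,(800,533),interpolation=cv2.INTER_NEAREST)[:,:,::-1])
```

```text
[[236.9, 195.9], [236.8, 192.9], [236.7, 189.9], [236.6, 186.9], [236.5, 183.8]]
[[263.0, 208.0], [263.0, 204.9], [263.0, 201.8], [263.0, 198.7], [263.0, 195.5]]
[1511. 1086. 1084. 1085. 1097. 1100. 1102. 1106. 1109. 1114. 1367.] [1149. 1153. 1156. 1156. 1158. 1166. 1165. 1459. 1447. 1436.]
```

View pics/a4.png

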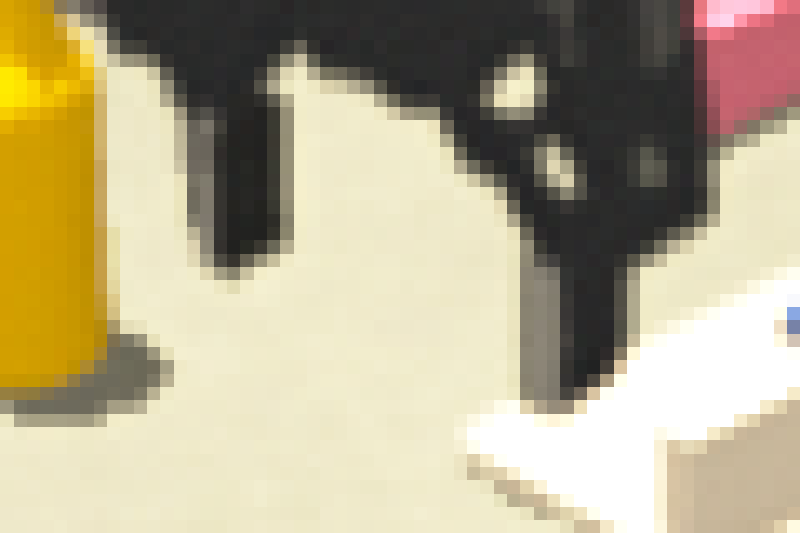

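Fingertips: rows 185 and 195 give z ≈ 143, well above TCP 109, so when open the tips stand far behind the TCP. I descend partway and recheck against the block itself.

Call:
{"api": "send_rows", "payload": {
  "commands": [
    [[0, 0, 0], [0, -0.01, 0.15], 85],
    [[0, 0, 0], [0, -0.01, 0.25], 85],
    [[0, 0, 0], [0, -0.01, 0.32], 85],
    [[0, 0, 0], [0, -0.01, 0.36], 85],
    [[0, 0, 0], [0, -0.01, 0.384], 85],
    [[0, 0, 0], [0, -0.01, 0.384], 85]
  ]
}}

```text
t: 8.95
ee_pos: [501.3, -14.8, 13.4]
ee_rot: [-3.142, -0.0, 1.57]
force: [0.0, -0.2, -0.1]
width: 84.9
gripper_force: 0.0
```

```bash
python3 to.py
python3 - <<'E'
from h import *
c=robot.camera("side")
cv2.imwrite("pics/a5.png",cv2.resize(c["color"][180:250,210:300],(771,600),interpolation=cv2.INTER_NEAREST)[:,:,::-1])
r=cv2.Rodrigues(np.array(c["R"]))[0]
for x in(551,451):
    X=np.array([[x-3,-15+3,z] for z in(5,15,25,35,45)],float)
    print(cv2.projectPoints(X,r,np.array(c["t"]),c["camera_matrix"],np.array(c["dist_coeffs"]))[0].reshape(-1,2).round(1).tolist())
E
```

```text
t 8.95 p [501.3 -14.8  13.4] rpy [-3.142 -0.     1.57 ] q [-0.09  0.58  2.09  0.    0.48 -0.09] F [ 0.  -0.2 -0.1] w 84.9 g 0.0
[[238.3, 224.7], [238.2, 221.9], [238.1, 219.2], [238.0, 216.4], [237.9, 213.5]]
[[263.6, 237.7], [263.6, 234.9], [263.7, 232.1], [263.7, 229.2], [263.7, 226.3]]
```

View pics/a5.png

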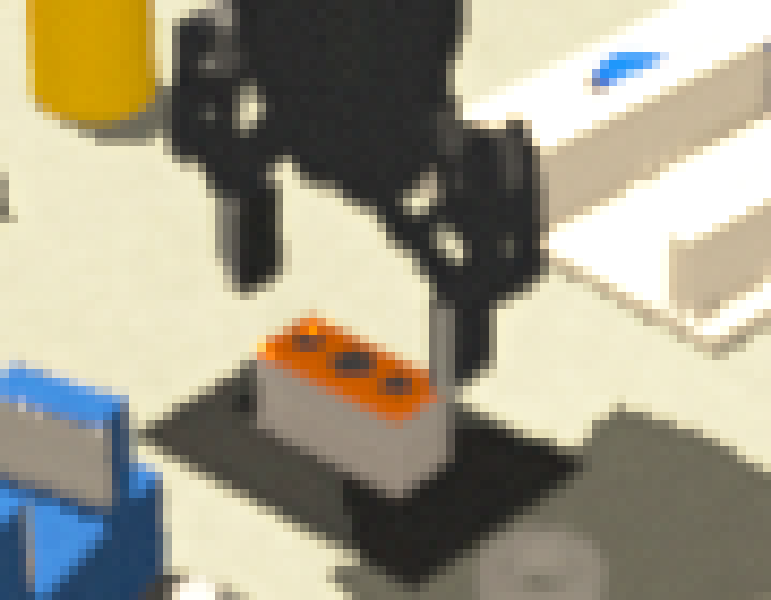

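The tips are at rows 214 and 224 (z ≈ 45), clearly above the block's top. The real tip is about 32 mm behind the stated TCP when open, so I go 26 mm lower before closing.

Call:
{"api": "send_rows", "payload": {
  "commands": [
    [[0, 0, 0], [0, 0, 0.03], 85],
    [[0, 0, 0], [0, 0, 0.06], 85],
    [[0, 0, 0], [0, 0, 0.085], 85],
    [[0, 0, 0], [0, 0, 0.1], 85],
    [[0, 0, 0], [0, 0, 0.104], 85],
    [[0, 0, 0], [0, 0, 0.104], 85]
  ]
}}

```text
t: 9.75
ee_pos: [501.2, -14.7, -12.7]
ee_rot: [-3.142, -0.0, 1.57]
force: [-0.1, 0.1, 0.0]
width: 84.4
gripper_force: 0.0
```

```bash
python3 to.py
python3 - <<'E'
from h import *
c=robot.camera("side")
cv2.imwrite("pics/a6.png",cv2.resize(c["color"][180:250,210:300],(771,600),interpolation=cv2.INTER_NEAREST)[:,:,::-1])
E
```

```text
t 9.75 p [501.2 -14.7 -12.7] rpy [-3.142 -0.     1.57 ] q [-0.09  0.63  2.1   0.    0.42 -0.09] F [-0.1  0.1  0. ] w 84.4 g 0.0
```

View pics/a6.png

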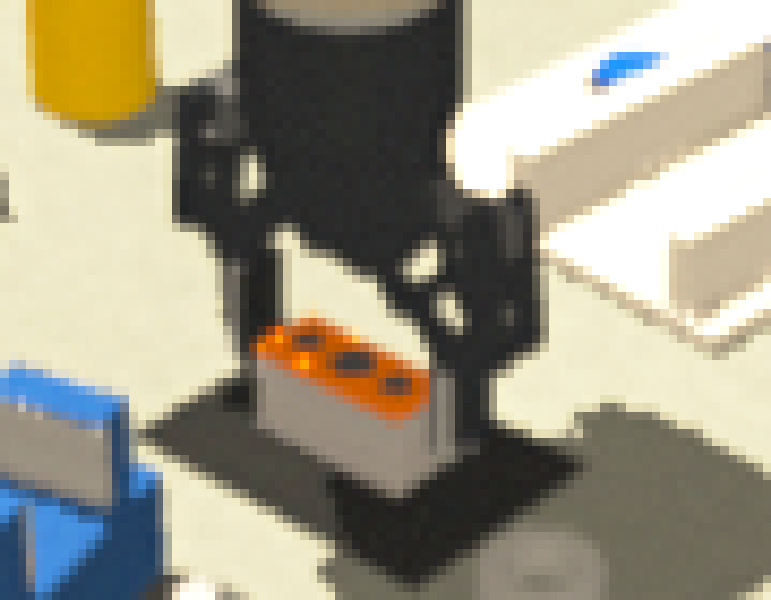

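The fingers now straddle the block's ends with real overlap (crop 250,350 and 460,430) and no contact force. Closing. One picture is left; I'll use numbers from here.

Call:
{"api": "send_rows", "payload": {
  "commands": [
    [[0, 0, 0], [0, 0, 0], 75],
    [[0, 0, 0], [0, 0, 0], 68],
    [[0, 0, 0], [0, 0, 0], 62],
    [[0, 0, 0], [0, 0, 0], 55],
    [[0, 0, 0], [0, 0, 0], 55],
    [[0, 0, 0], [0, 0, 0], 55]
  ],
  "squeeze": 50
}}

```text
t: 10.55
ee_pos: [501.4, -14.8, -12.2]
ee_rot: [3.141, 0.0, 1.57]
force: [-2.0, -0.4, 9.5]
width: 63.0
gripper_force: 53.2
```

Call:
{"api": "send_rows", "payload": {
  "commands": [
    [[0, 0, 0], [0, 0, -0.04], 55],
    [[0, 0, 0], [0, 0, -0.1], 55],
    [[0, 0, 0], [0, 0, -0.2], 55],
    [[0, 0, 0], [0, 0, -0.35], 55],
    [[0, 0, 0], [0, 0, -0.5], 55],
    [[0, 0, 0], [0, 0, -0.5], 55]
  ]
}}

```text
t: 11.3
ee_pos: [503.1, -14.9, 115.7]
ee_rot: [3.136, 0.0, 1.57]
force: [-0.7, -0.1, -2.9]
width: 62.8
gripper_force: 56.6
```

```bash
python3 to.py 503.8,142.6,100,1.83;  python3 - <<'E'
from h import *
O=((5,130,120),(22,255,255));o=robot.observe()["ee_pos"]
c=robot.camera("side"); P=cloud(c)+[3,-3,2]
m=cv2.inRange(cv2.cvtColor(c["color"],cv2.COLOR_RGB2HSV),*O)
m[~(np.hypot(P[...,0]-o[0],P[...,1]-o[1])<60)]=0
p=P[m>0];print(len(p),p.mean(0).round(1),np.percentile(p[:,2],[5,50,95]).round(1),rect(c,m,float(np.median(p[:,2]))))
E
```

```text
t 11.3 p [503.1 -14.9 115.7] rpy [3.136 0.    1.57 ] q [-0.09  0.4   2.03 -0.    0.71 -0.09] F [-0.7 -0.1 -2.9] w 62.8 g 56.6
503.8,142.6,100,1.83 wz -0.1655 d [0.6301 0.0022 0.0628] rows 2.5
102 [508.5 -14.6 163.8] [161.3 163.9 166.2] (array([498.6, -11. ]), array([30.9, 66.7]), 3.135)
```

The block is held by its ends: its top at 163.9 mm matches TCP + 48, so its underside is at TCP + 14 and placing on the bed means TCP z ≈ 36. Moving over the jaws at a safe height.

Call:
{"api": "send_rows", "payload": {
  "commands": [
    [[0, 0, -0.03], [0.1, 0, 0.0], 55],
    [[0, 0, -0.07], [0.2, 0, 0.0], 55],
    [[0, 0, -0.1], [0.31, 0.002, 0.02], 55],
    [[0, 0, -0.14], [0.42, 0.004, 0.04], 55],
    [[0, 0, -0.166], [0.53, 0.005, 0.06], 55],
    [[0, 0, -0.166], [0.6, 0.005, 0.07], 55],
    [[0, 0, -0.166], [0.62, 0.005, 0.08], 55],
    [[0, 0, -0.166], [0.62, 0.005, 0.1], 55],
    [[0, 0, -0.166], [0.62, 0.005, 0.12], 55],
    [[0, 0, -0.166], [0.62, 0.005, 0.12], 55]
  ]
}}

```text
t: 12.6
ee_pos: [502.4, 139.6, 81.9]
ee_rot: [-3.141, 0.0, 1.83]
force: [0.6, 0.0, -3.0]
width: 62.7
gripper_force: 56.5
```

```bash
python3 to.py 504.5,140.2,76,1.83;  python3 - <<'E'
from h import *
c=robot.camera("side"); P=cloud(c)+[4.5,-3.7,2]
yaw=.257;o=np.array([504.5,142.2,0]);R=np.array([[np.cos(yaw),-np.sin(yaw),0],[np.sin(yaw),np.cos(yaw),0],[0,0,1]]);Q=(P-o)@R
h=cv2.cvtColor(c["color"],cv2.COLOR_RGB2HSV)
m=(cv2.inRange(h,(5,130,90),(22,255,255))>0)&(Q[...,2]>100)&(np.hypot(Q[...,0],Q[...,1])<60)
p=Q[m];print("blk",len(p),p.mean(0).round(1),p.min(0).round(1),p.max(0).round(1))
b=(cv2.inRange(h,(95,120,40),(125,255,255))>0)&(abs(Q[...,2]-87)<4)&(abs(Q[...,0])<40)
for a,e in((-60,0),(10,60)):
    p=Q[b&(Q[...,1]>a)&(Q[...,1]<e)]
    if len(p):print("jaw",len(p),p.mean(0).round(1),p.min(0).round(1),p.max(0).round(1))
cv2.imwrite("pics/a7.png",cv2.resize(c["color"][195:285,145:265],(800,600),interpolation=cv2.INTER_CUBIC)[:,:,::-1])
E
```

```text
t 12.6 p [502.4 139.6  81.9] rpy [-3.141  0.     1.83 ] q [ 0.21  0.48  2.01 -0.    0.66 -0.05] F [ 0.6  0.  -3. ] w 62.7 g 56.5
504.5,140.2,76,1.83 wz -0.0001 d [0.0003 0.0089 0.0237] rows 0.1
blk 159 [ -2.5  -4.4 141.3] [-45.6 -21.7 125.6] [ 30.9  10.  259.4]
jaw 87 [-1.  27.5 86.4] [-22.  15.  83.] [22.  38.6 89.7]
```

View pics/a7.png

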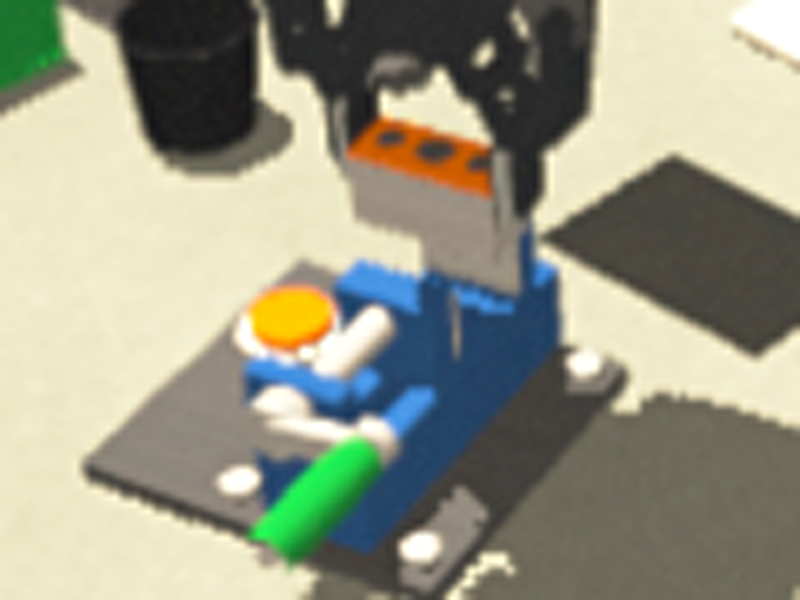

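The block hangs level over the jaw gap (block top at crop 430,150, moving jaw at 380,285, fixed jaw at 545,270), lengthwise along the jaws. By numbers it is about mid-gap, so I descend into the jaws in stages and watch the force.

Call:
{"api": "send_rows", "payload": {
  "commands": [
    [[0, 0, 0], [0, 0.005, 0.02], 55],
    [[0, 0, 0], [0, 0.005, 0.04], 55],
    [[0, 0, 0], [0, 0.005, 0.06], 55],
    [[0, 0, 0], [0, 0.005, 0.084], 55],
    [[0, 0, 0], [0, 0.005, 0.084], 55]
  ]
}}

```text
t: 13.28
ee_pos: [503.5, 140.5, 60.8]
ee_rot: [-3.141, -0.0, 1.831]
force: [0.3, 0.3, -1.4]
width: 63.1
gripper_force: 56.5
```

Call:
{"api": "send_rows", "payload": {
  "commands": [
    [[0, 0, 0], [0, 0, 0.02], 55],
    [[0, 0, 0], [0, 0, 0.04], 55],
    [[0, 0, 0], [0, 0, 0.06], 55],
    [[0, 0, 0], [0, 0, 0.076], 55],
    [[0, 0, 0], [0, 0, 0.084], 55],
    [[0, 0, 0], [0, 0, 0.084], 55]
  ]
}}

```text
t: 14.02
ee_pos: [503.7, 140.5, 40.2]
ee_rot: [-3.141, 0.0, 1.831]
force: [-0.1, 0.6, -1.5]
width: 62.7
gripper_force: 56.5
```

No contact with the jaws, and about 4 mm to go. Small steps now.

Call:
{"api": "send_rows", "payload": {
  "commands": [
    [[0, 0, 0], [0, 0, 0.006], 55],
    [[0, 0, 0], [0, 0, 0.012], 55],
    [[0, 0, 0], [0, 0, 0.015], 55],
    [[0, 0, 0], [0, 0, 0.015], 55]
  ]
}}

```text
t: 14.52
ee_pos: [503.8, 140.5, 36.6]
ee_rot: [-3.142, -0.0, 1.831]
force: [1.4, 0.1, -1.1]
width: 62.9
gripper_force: 56.5
```

Call:
{"api": "send_rows", "payload": {
  "commands": [
    [[0, 0, 0], [0, 0, 0.002], 55],
    [[0, 0, 0], [0, 0, 0.004], 55],
    [[0, 0, 0], [0, 0, 0.004], 55]
  ]
}}

```text
t: 14.9
ee_pos: [503.9, 140.6, 35.8]
ee_rot: [3.141, -0.0, 1.831]
force: [-1.7, -0.5, 4.4]
width: 63.3
gripper_force: 57.1
```

On the bed. Open slowly, hold, then rise.

Call:
{"api": "send_rows", "payload": {
  "commands": [
    [[0, 0, 0], [0, 0, 0], 66],
    [[0, 0, 0], [0, 0, 0], 70],
    [[0, 0, 0], [0, 0, 0], 76],
    [[0, 0, 0], [0, 0, 0], 82],
    [[0, 0, 0], [0, 0, 0], 82],
    [[0, 0, 0], [0, 0, 0], 82],
    [[0, 0, 0], [0, 0, -0.06], 82],
    [[0, 0, 0], [0, 0, -0.18], 82],
    [[0, 0, 0], [0, 0, -0.35], 82],
    [[0, 0, 0], [0, 0, -0.5], 82],
    [[0, 0, 0], [0, 0, -0.5], 82]
  ]
}}

```text
t: 16.27
ee_pos: [505.7, 141.0, 164.3]
ee_rot: [3.136, 0.0, 1.831]
force: [-0.1, -0.5, 0.1]
width: 82.1
gripper_force: 0.0
```

```bash
python3 to.py 432,281,160,1.83;  python3 - <<'E'
from h import *
c=robot.camera("side"); P=cloud(c)+[4.5,-3.7,2]
yaw=.257;o=np.array([504.5,142.2,0]);R=np.array([[np.cos(yaw),-np.sin(yaw),0],[np.sin(yaw),np.cos(yaw),0],[0,0,1]]);Q=(P-o)@R
h=cv2.cvtColor(c["color"],cv2.COLOR_RGB2HSV)
m=(cv2.inRange(h,(5,130,90),(22,255,255))>0)&(abs(Q[...,2]-84)<15)&(np.hypot(Q[...,0],Q[...,1])<60)
p=Q[m];print("blk",len(p),np.median(p,0).round(1),np.percentile(p,[3,97],axis=0).round(1))
b=(cv2.inRange(h,(95,120,40),(125,255,255))>0)&(abs(Q[...,2]-87)<4)&(abs(Q[...,0])<40)
for a,e in((-60,0),(10,60)):
    p=Q[b&(Q[...,1]>a)&(Q[...,1]<e)]
    if len(p):print("jaw",len(p),p.mean(0).round(1),p.min(0).round(1),p.max(0).round(1))
g=(cv2.inRange(h,(45,100,40),(80,255,255))>0)&(abs(Q[...,0])<70)&(abs(Q[...,1]-146)<50)&(Q[...,2]>30)
p=Q[g];print("knob",len(p),p.mean(0).round(1),np.percentile(p,[3,97],axis=0).round(1))
# axis from both views: silhouette centre rays vs mean surface
E
```

```text
t 16.27 p [505.7 141.  164.3] rpy [3.136 0.    1.831] q [ 0.21  0.36  1.93  0.    0.84 -0.05] F [-0.1 -0.5  0.1] w 82.1 g 0.0
432,281,160,1.83 wz 0.0005 d [ 0.617  -0.1409  0.0171] rows 2.5
blk 150 [-3.6 -3.9 84.1] [[-30.9 -28.2  78.4]
 [ 28.6   8.6  86.5]]
jaw 47 [  0.2 -35.4  86.3] [-20.7 -42.8  83.8] [ 19.7 -25.8  88.9]
jaw 88 [-0.6 27.6 86.6] [-21.   15.6  83.4] [22.3 37.7 89.5]
knob 171 [-44.1 142.9  89.3] [[-49.9 114.8  80.4]
 [-34.  168.9  94.6]]
```

Verified: the block's top is at 84.1 mm (on the bed) and it is mid-gap, -3.9 against a jaw middle of -3.9. The knob axis is at vise (-40.5, z 82), so the crank is at ≈1.4 rad and its radius of 41 mm checks out. To the knob.

```bash
python3 to.py 425.2,284.7,150,1.83 425.2,284.7,54,1.83
```

```text
t 16.32 p [504.7 140.7 162.6] rpy [3.138 0.    1.831] q [ 0.21  0.36  1.94  0.    0.84 -0.05] F [-0.3 -0.2 -0.2] w 82.1 g 0.0
425.2,284.7,150,1.83 wz 0.0005 d [ 0.6382 -0.1594  0.0504] rows 2.6
425.2,284.7,54,1.83 wz 0.0005 d [ 0.6382 -0.1594  0.4344] rows 3.2
```

Call:
{"api": "send_rows", "payload": {
  "commands": [
    [[0, 0, 0], [0.16, -0.04, 0.01], 75],
    [[0, 0, 0], [0.32, -0.08, 0.02], 65],
    [[0, 0, 0], [0.48, -0.12, 0.03], 55],
    [[0, 0, 0], [0.638, -0.16, 0.05], 50],
    [[0, 0, 0], [0.638, -0.16, 0.08], 50],
    [[0, 0, 0], [0.638, -0.16, 0.16], 50],
    [[0, 0, 0], [0.638, -0.16, 0.24], 50],
    [[0, 0, 0], [0.638, -0.16, 0.32], 50],
    [[0, 0, 0], [0.638, -0.16, 0.39], 50],
    [[0, 0, 0], [0.638, -0.16, 0.43], 50],
    [[0, 0, 0], [0.638, -0.16, 0.43], 50]
  ]
}}

```text
t: 17.7
ee_pos: [423.8, 283.7, 52.4]
ee_rot: [-3.14, 0.0, 1.83]
force: [1.1, 0.4, 0.4]
width: 49.9
gripper_force: 0.0
```

```bash
python3 to.py 425.2,284.7,54,1.828;  python3 - <<'E'
from h import *
c=robot.camera("side"); P=cloud(c)+[4.5,-3.7,2]
yaw=.257;o=np.array([504.5,142.2,0]);R=np.array([[np.cos(yaw),-np.sin(yaw),0],[np.sin(yaw),np.cos(yaw),0],[0,0,1]]);Q=(P-o)@R
h=cv2.cvtColor(c["color"],cv2.COLOR_RGB2HSV)
g=(cv2.inRange(h,(45,100,40),(80,255,255))>0)&(abs(Q[...,0])<70)&(abs(Q[...,1]-146)<50)&(Q[...,2]>20)
p=Q[g];print("knob",len(p),p.mean(0).round(1),np.percentile(p,[3,97],axis=0).round(1))
# dark finger points around the knob
d=(h[...,2]<75)&(abs(Q[...,1]-158)<18)&(abs(Q[...,0]+40)<60)&(Q[...,2]>30)&(Q[...,2]<150)
for lo,hi in((-100,-50),(-32,20)):
    p=Q[d&(Q[...,0]>lo)&(Q[...,0]<hi)]
    if len(p): print("finger",lo,len(p),p.min(0).round(1),np.percentile(p[:,2],5).round(1))
E
```

```text
t 17.7 p [423.8 283.7  52.4] rpy [-3.14  0.    1.83] q [ 0.53  0.52  2.05 -0.    0.58  0.27] F [1.1 0.4 0.4] w 49.9 g 0.0
425.2,284.7,54,1.828 wz 0.0015 d [ 0.0023  0.0064 -0.0063] rows 0.0
knob 106 [-45.5 154.1  92.4] [[-66.4 134.8  79. ]
 [-35.  168.8 126. ]]
finger -100 247 [-99.9 140.2  86.5] 92.2
finger -32 222 [-22.9 141.5  77.8] 87.9
```

Call:
{"api": "send_rows", "payload": {
  "commands": [
    [[0, 0, 0], [0.002, 0.005, 0.008], 45],
    [[0, 0, 0], [0.002, 0.005, 0.008], 35],
    [[0, 0, 0], [0.002, 0.005, 0.008], 25],
    [[0, 0, 0], [0.002, 0.005, 0.008], 12],
    [[0, 0, 0], [0.002, 0.005, 0.008], 12],
    [[0, 0, 0], [0.002, 0.005, 0.008], 12]
  ],
  "squeeze": 40
}}

```text
t: 18.5
ee_pos: [424.0, 284.9, 51.1]
ee_rot: [-3.14, 0.0, 1.831]
force: [-6.9, 1.7, 3.5]
width: 18.4
gripper_force: 39.3
```

```bash
cat > crank.py <<'E'
"""python3 crank.py th0 th1 ... : shifts (tool y, tool z in 250 mm) along the crank circle from th0"""
import sys,numpy as np
t=[float(a) for a in sys.argv[1:]]
for a in t[1:]:
    dx=-42*(np.sin(a)-np.sin(t[0])); dz=42*(np.cos(a)-np.cos(t[0]))
    print(a,"dy",round(dx/250,3),"dz",round(-dz/250,3))   # tool y = vise +x, tool z = down
E
python3 to.py; python3 crank.py 1.40 1.6 1.8 2.0 2.2 2.4 2.6 2.8 3.0 3.2 3.4 3.6
```

```text
t 18.5 p [424.  284.9  51.1] rpy [-3.14   0.     1.831] q [0.53 0.52 2.05 0.   0.58 0.27] F [-6.9  1.7  3.5] w 18.4 g 39.3
1.6 dy -0.002 dz 0.033
1.8 dy 0.002 dz 0.067
2.0 dy 0.013 dz 0.098
2.2 dy 0.03 dz 0.127
2.4 dy 0.052 dz 0.152
2.6 dy 0.079 dz 0.173
2.8 dy 0.109 dz 0.187
3.0 dy 0.142 dz 0.195
3.2 dy 0.175 dz 0.196
3.4 dy 0.208 dz 0.191
3.6 dy 0.24 dz 0.179
```

Gripped. Start cranking (slowly, with a force check).

Call:
{"api": "send_rows", "payload": {
  "commands": [
    [[0, 0, 0], [0, -0.002, 0.033], 12],
    [[0, 0, 0], [0, 0.002, 0.067], 12],
    [[0, 0, 0], [0, 0.013, 0.098], 12],
    [[0, 0, 0], [0, 0.03, 0.127], 12]
  ]
}}

```text
t: 19.0
ee_pos: [432.1, 287.1, 19.0]
ee_rot: [-3.141, 0.0, 1.831]
force: [-1.9, 0.3, 2.5]
width: 18.4
gripper_force: 39.4
```

```bash
python3 to.py;  python3 - <<'E'
from h import *
c=robot.camera("side"); P=cloud(c)+[4.5,-3.7,2]
yaw=.257;o=np.array([504.5,142.2,0]);R=np.array([[np.cos(yaw),-np.sin(yaw),0],[np.sin(yaw),np.cos(yaw),0],[0,0,1]]);Q=(P-o)@R
h=cv2.cvtColor(c["color"],cv2.COLOR_RGB2HSV)
b=(cv2.inRange(h,(95,120,40),(125,255,255))>0)&(abs(Q[...,2]-87)<4)&(abs(Q[...,0])<40)
p=Q[b&(Q[...,1]>5)&(Q[...,1]<60)];print("jaw",len(p),p.mean(0).round(1),p.min(0).round(1),p.max(0).round(1))
g=(cv2.inRange(h,(45,100,40),(80,255,255))>0)&(abs(Q[...,0])<70)&(abs(Q[...,1]-146)<50)&(Q[...,2]>20)
p=Q[g];print("knob",len(p),np.median(p,0).round(1))
E
python3 crank.py 2.2 2.4 2.6 2.8 3.0 3.2 3.4 3.6 3.8 4 4.2 4.4 4.6
```

```text
t 19.0 p [432.1 287.1  19. ] rpy [-3.141  0.     1.831] q [0.53 0.58 2.05 0.   0.51 0.27] F [-1.9  0.3  2.5] w 18.4 g 39.4
jaw 79 [-2.7 25.7 86.5] [-22.8  15.1  83.1] [24.1 36.  89.3]
knob 37 [-31.7 163.7  58.4]
2.4 dy 0.022 dz 0.025
2.6 dy 0.049 dz 0.045
2.8 dy 0.08 dz 0.059
3.0 dy 0.112 dz 0.067
3.2 dy 0.146 dz 0.069
3.4 dy 0.179 dz 0.064
3.6 dy 0.21 dz 0.052
3.8 dy 0.239 dz 0.034
4.0 dy 0.263 dz 0.011
4.2 dy 0.282 dz -0.017
4.4 dy 0.296 dz -0.047
4.6 dy 0.303 dz -0.08
```

The jaw moved 1.9 mm for 0.8 rad, as expected. Continue through the bottom.

Call:
{"api": "send_rows", "payload": {
  "commands": [
    [[0, 0, 0], [0, 0.022, 0.025], 12],
    [[0, 0, 0], [0, 0.049, 0.045], 12],
    [[0, 0, 0], [0, 0.08, 0.059], 12],
    [[0, 0, 0], [0, 0.112, 0.067], 12],
    [[0, 0, 0], [0, 0.146, 0.069], 12]
  ]
}}

```text
t: 19.68
ee_pos: [468.6, 296.5, 2.4]
ee_rot: [3.141, 0.0, 1.831]
force: [-4.6, -7.0, 22.1]
width: 18.1
gripper_force: 41.5
```

```bash
python3 to.py; python3 crank.py 3.2 3.4 3.6 3.8 4 4.2 4.4 4.6 4.8
```

```text
t 19.68 p [468.6 296.5   2.4] rpy [3.141 0.    1.831] q [ 0.51  0.64  1.97 -0.    0.53  0.25] F [-4.6 -7.  22.1] w 18.1 g 41.5
3.4 dy 0.033 dz -0.005
3.6 dy 0.065 dz -0.017
3.8 dy 0.093 dz -0.035
4.0 dy 0.117 dz -0.058
4.2 dy 0.137 dz -0.085
4.4 dy 0.15 dz -0.116
4.6 dy 0.157 dz -0.149
4.8 dy 0.158 dz -0.182
```

There is some radial load at the bottom (22 N up), so I ease the path upward by 1.5 mm and continue.

Call:
{"api": "send_rows", "payload": {
  "commands": [
    [[0, 0, 0], [0, 0.02, -0.008], 12],
    [[0, 0, 0], [0, 0.045, -0.015], 12],
    [[0, 0, 0], [0, 0.065, -0.024], 12]
  ]
}}

```text
t: 20.05
ee_pos: [483.6, 300.6, 8.0]
ee_rot: [-3.141, 0.0, 1.831]
force: [-3.9, -1.3, 0.7]
width: 18.3
gripper_force: 39.7
```

```bash
python3 to.py
python3 - <<'E'
from h import *
c=robot.camera("side"); P=cloud(c)+[4.5,-3.7,2]
yaw=.257;o=np.array([504.5,142.2,0]);R=np.array([[np.cos(yaw),-np.sin(yaw),0],[np.sin(yaw),np.cos(yaw),0],[0,0,1]]);Q=(P-o)@R
h=cv2.cvtColor(c["color"],cv2.COLOR_RGB2HSV)
b=(cv2.inRange(h,(95,120,40),(125,255,255))>0)&(abs(Q[...,2]-87)<4)&(abs(Q[...,0])<40)
p=Q[b&(Q[...,1]>5)&(Q[...,1]<60)];print("jaw",len(p),p.mean(0).round(1),p.min(0).round(1),p.max(0).round(1))
m=(cv2.inRange(h,(5,130,90),(22,255,255))>0)&(abs(Q[...,2]-84)<8)&(np.hypot(Q[...,0],Q[...,1])<45)
p=Q[m];print("blk",len(p),p.mean(0).round(1))
g=(cv2.inRange(h,(45,100,40),(80,255,255))>0)&(abs(Q[...,0])<70)&(abs(Q[...,1]-146)<50)&(Q[...,2]>0)
p=Q[g];print("knob",len(p),np.median(p,0).round(1),"tcp",((np.array(robot.observe()["ee_pos"])-o)@R).round(1))
E
python3 crank.py 3.6 3.8 4 4.2 4.4 4.6 4.8
```

```text
t 20.05 p [483.6 300.6   8. ] rpy [-3.141  0.     1.831] q [ 0.5   0.64  1.93 -0.    0.57  0.24] F [-3.9 -1.3  0.7] w 18.3 g 39.7
jaw 78 [-0.5 23.5 86.5] [-22.   12.7  83.3] [20.3 32.1 89.4]
blk 80 [-4.5 -8.7 83. ]
knob 47 [ 22.4 166.7  48.1] tcp [ 20.8 158.6   8.4]
3.8 dy 0.028 dz -0.018
4.0 dy 0.053 dz -0.041
4.2 dy 0.072 dz -0.068
4.4 dy 0.086 dz -0.099
4.6 dy 0.093 dz -0.132
4.8 dy 0.093 dz -0.165
```

Call:
{"api": "send_rows", "payload": {
  "commands": [
    [[0, 0, 0], [0, 0.026, -0.018], 12],
    [[0, 0, 0], [0, 0.05, -0.041], 12],
    [[0, 0, 0], [0, 0.069, -0.068], 12],
    [[0, 0, 0], [0, 0.082, -0.099], 12],
    [[0, 0, 0], [0, 0.088, -0.132], 12],
    [[0, 0, 0], [0, 0.088, -0.165], 12]
  ]
}}

```text
t: 20.85
ee_pos: [504.6, 306.1, 49.8]
ee_rot: [-3.141, 0.0, 1.831]
force: [-5.9, -2.4, -6.3]
width: 18.5
gripper_force: 39.5
```

```bash
cat > see.py <<'E'
from h import *
c=robot.camera("side"); P=cloud(c)+[4.5,-3.7,2]
yaw=.257;o=np.array([504.5,142.2,0]);R=np.array([[np.cos(yaw),-np.sin(yaw),0],[np.sin(yaw),np.cos(yaw),0],[0,0,1]]);Q=(P-o)@R
h=cv2.cvtColor(c["color"],cv2.COLOR_RGB2HSV)
b=(cv2.inRange(h,(95,120,40),(125,255,255))>0)&(abs(Q[...,2]-87)<4)&(abs(Q[...,0])<40)
p=Q[b&(Q[...,1]>0)&(Q[...,1]<60)];print("jaw",len(p),p.mean(0).round(1),p.min(0).round(1),p.max(0).round(1))
m=(cv2.inRange(h,(5,130,90),(22,255,255))>0)&(abs(Q[...,2]-84)<8)&(np.hypot(Q[...,0],Q[...,1])<45)
p=Q[m];print("blk",len(p),p.mean(0).round(1),rect(c,m.astype(np.uint8)*255,82))
g=(cv2.inRange(h,(45,100,40),(80,255,255))>0)&(abs(Q[...,0])<70)&(abs(Q[...,1]-146)<50)&(Q[...,2]>0)
s=robot.observe();p=Q[g];print("knob",len(p),np.median(p,0).round(1),"tcp",((np.array(s["ee_pos"])-o)@R).round(1),"F vise",(R.T@np.array(s["force"])).round(1))
E
python3 see.py; python3 crank.py 4.8 5 5.2 5.4 5.6 5.8 6 6.2
```

```text
jaw 78 [-0.1 20.8 86.5] [-21.    9.3  83.2] [21.4 28.5 89.2]
blk 83 [-4.2 -9.4 83.4] (array([495. , 136.3]), array([52.1, 33.5]), 0.237)
knob 46 [ 36.9 163.   89.3] tcp [ 41.8 158.5  50.6] F vise [-6.4 -2.8 -3.3]
5.0 dy -0.006 dz -0.033
5.2 dy -0.019 dz -0.064
5.4 dy -0.038 dz -0.092
5.6 dy -0.061 dz -0.116
5.8 dy -0.089 dz -0.134
6.0 dy -0.12 dz -0.147
6.2 dy -0.153 dz -0.153
```

Call:
{"api": "send_rows", "payload": {
  "commands": [
    [[0, 0, 0], [0, -0.006, -0.033], 12],
    [[0, 0, 0], [0, -0.019, -0.064], 12],
    [[0, 0, 0], [0, -0.038, -0.092], 12],
    [[0, 0, 0], [0, -0.061, -0.116], 12],
    [[0, 0, 0], [0, -0.089, -0.134], 12],
    [[0, 0, 0], [0, -0.12, -0.147], 12]
  ]
}}

```text
t: 21.65
ee_pos: [475.3, 298.3, 86.1]
ee_rot: [-3.141, 0.0, 1.831]
force: [0.4, -5.2, -21.5]
width: 18.2
gripper_force: 39.6
```

```bash
python3 see.py; python3 crank.py 6 6.1 6.2 6.3 6.4 6.5 6.6 6.7
```

```text
jaw 80 [-1.4 17.8 86.5] [-21.7   6.9  83.1] [21.5 26.1 89.3]
blk 81 [ -6.3 -11.9  83.6] (array([480.3, 131. ]), array([20.9, 32.1]), 1.808)
knob 59 [  8.9 163.  124.1] tcp [ 10.4 158.4  86.2] F vise [ -3.2  -2.5 -17.1]
6.1 dy -0.016 dz -0.004
6.2 dy -0.033 dz -0.006
6.3 dy -0.05 dz -0.007
6.4 dy -0.067 dz -0.006
6.5 dy -0.083 dz -0.003
6.6 dy -0.099 dz 0.002
6.7 dy -0.115 dz 0.008
```

Call:
{"api": "send_rows", "payload": {
  "commands": [
    [[0, 0, 0], [0, -0.016, 0.001], 12],
    [[0, 0, 0], [0, -0.033, 0.0], 12],
    [[0, 0, 0], [0, -0.05, 0.0], 12],
    [[0, 0, 0], [0, -0.067, 0.001], 12]
  ]
}}

```text
t: 22.2
ee_pos: [461.6, 295.0, 86.9]
ee_rot: [3.137, -0.001, 1.831]
force: [4.9, -6.0, -3.7]
width: 18.5
gripper_force: 41.4
```

```bash
python3 see.py; python3 crank.py 6.4 6.5 6.6 6.7 6.8 6.9 7
```

```text
jaw 78 [-1.2 16.5 86.3] [-21.9   6.   83. ] [21.6 25.5 90. ]
blk 94 [ -4.7 -13.4  83.7] (array([498.8, 134.3]), array([59.2, 33.6]), 0.278)
knob 51 [ -4.6 164.5 126.6] tcp [ -3.2 158.7  86.9] F vise [ 2.7 -6.2 -3.1]
6.5 dy -0.017 dz 0.003
6.6 dy -0.033 dz 0.007
6.7 dy -0.048 dz 0.013
6.8 dy -0.063 dz 0.021
6.9 dy -0.078 dz 0.03
7.0 dy -0.091 dz 0.04
```

Call:
{"api": "send_rows", "payload": {
  "commands": [
    [[0, 0, 0], [0, -0.017, 0.003], 12],
    [[0, 0, 0], [0, -0.033, 0.007], 12],
    [[0, 0, 0], [0, -0.033, 0.007], 12]
  ]
}}

```text
t: 22.62
ee_pos: [453.4, 292.9, 85.3]
ee_rot: [3.138, -0.001, 1.831]
force: [2.4, -5.6, 1.2]
width: 18.0
gripper_force: 41.8
```

```bash
python3 see.py; python3 crank.py 6.6 6.7 6.8 6.9 7
```

```text
jaw 78 [-2.1 16.3 86.6] [-21.3   6.4  83. ] [20.9 24.6 89.3]
blk 90 [ -4.8 -13.6  83.8] (array([481.2, 128.1]), array([23.7, 34.1]), 2.029)
knob 50 [-11.6 163.9 124.7] tcp [-11.1 158.8  85.3] F vise [ 1.2 -5.7  1.7]
6.7 dy -0.016 dz 0.006
6.8 dy -0.031 dz 0.014
6.9 dy -0.045 dz 0.023
7.0 dy -0.058 dz 0.033
```

Call:
{"api": "send_rows", "payload": {
  "commands": [
    [[0, 0, 0], [0, -0.016, 0.006], 12],
    [[0, 0, 0], [0, -0.031, 0.014], 12],
    [[0, 0, 0], [0, -0.031, 0.014], 12]
  ]
}}

```text
t: 23.05
ee_pos: [445.5, 290.9, 81.9]
ee_rot: [3.138, -0.001, 1.831]
force: [-0.9, -5.6, 6.6]
width: 18.3
gripper_force: 42.4
```

Call:
{"api": "send_rows", "payload": {
  "commands": [
    [[0, 0, 0], [0, -0.007, 0.0045], 12],
    [[0, 0, 0], [0, -0.014, 0.009], 12],
    [[0, 0, 0], [0, -0.014, 0.009], 12]
  ]
}}

```text
t: 23.42
ee_pos: [442.0, 290.0, 79.7]
ee_rot: [3.138, -0.001, 1.831]
force: [-1.4, -6.2, 8.8]
width: 18.5
gripper_force: 42.7
```

```bash
python3 see.py; python3 crank.py 6.87 6.92 6.97 7.02 7.07 7.12
```

```text
jaw 64 [-2.6 14.2 86.6] [-21.    4.7  83.9] [21.6 24.2 89.6]
blk 97 [ -4.1 -13.3  83.7] (array([492.6, 132.1]), array([46.7, 33.6]), 0.325)
knob 38 [-23.1 163.9 120. ] tcp [-22.9 158.8  79.7] F vise [-3.3 -3.9  9.2]
6.92 dy -0.007 dz 0.005
6.97 dy -0.014 dz 0.01
7.02 dy -0.02 dz 0.015
7.07 dy -0.026 dz 0.021
7.12 dy -0.032 dz 0.027
```

Call:
{"api": "send_rows", "payload": {
  "commands": [
    [[0, 0, 0], [0, -0.007, 0.003], 12],
    [[0, 0, 0], [0, -0.014, 0.007], 12],
    [[0, 0, 0], [0, -0.014, 0.007], 12]
  ]
}}

```text
t: 23.85
ee_pos: [439.1, 289.2, 77.8]
ee_rot: [3.138, -0.001, 1.831]
force: [0.8, -5.6, 2.7]
width: 18.3
gripper_force: 42.1
```

Call:
{"api": "send_rows", "payload": {
  "commands": [
    [[0, 0, 0], [0, -0.006, 0.005], 12],
    [[0, 0, 0], [0, -0.006, 0.005], 12]
  ]
}}

```text
t: 24.1
ee_pos: [437.6, 288.8, 76.5]
ee_rot: [3.138, -0.001, 1.831]
force: [1.1, -5.2, 2.8]
width: 18.1
gripper_force: 42.1
```

```bash
python3 see.py
```

```text
jaw 69 [-1.2 14.5 86.8] [-20.9   3.1  83.9] [21.6 23.  89.2]
blk 92 [ -5.6 -13.3  84. ] (array([492.9, 132.2]), array([46.2, 33.6]), 0.325)
knob 43 [-28.  164.3 116.1] tcp [-27.4 158.8  76.6] F vise [-0.2 -5.6  3.4]
```

Call:
{"api": "send_rows", "payload": {
  "commands": [
    [[0, 0, 0], [0, -0.005, 0.004], 12],
    [[0, 0, 0], [0, -0.005, 0.004], 12]
  ]
}}

```text
t: 24.4
ee_pos: [436.5, 288.5, 75.6]
ee_rot: [3.138, -0.001, 1.831]
force: [2.1, -6.2, 2.0]
width: 18.4
gripper_force: 42.1
```

Call:
{"api": "send_rows", "payload": {
  "commands": [
    [[0, 0, 0], [0, -0.005, 0.0055], 12],
    [[0, 0, 0], [0, -0.005, 0.0055], 12]
  ]
}}

```text
t: 24.65
ee_pos: [435.2, 288.1, 74.2]
ee_rot: [3.138, -0.001, 1.831]
force: [2.3, -6.4, 3.1]
width: 18.5
gripper_force: 42.1
```

Call:
{"api": "send_rows", "payload": {
  "commands": [
    [[0, 0, 0], [0, -0.005, 0.0055], 12],
    [[0, 0, 0], [0, -0.005, 0.0055], 12]
  ]
}}

```text
t: 24.9
ee_pos: [434.0, 287.9, 72.9]
ee_rot: [3.138, -0.001, 1.831]
force: [0.9, -5.8, 4.8]
width: 18.2
gripper_force: 42.2
```

Call:
{"api": "send_rows", "payload": {
  "commands": [
    [[0, 0, 0], [0, -0.005, 0.0055], 12],
    [[0, 0, 0], [0, -0.005, 0.0055], 12]
  ]
}}

```text
t: 25.15
ee_pos: [433.0, 287.6, 71.6]
ee_rot: [3.137, -0.001, 1.831]
force: [0.6, -6.6, 6.4]
width: 18.5
gripper_force: 42.4
```

```bash
python3 see.py
```

```text
jaw 80 [-1.1 15.1 86.7] [-21.2   4.2  83.1] [21.2 23.8 90. ]
blk 95 [ -5.2 -14.1  83.9] (array([501.5, 131.6]), array([63.3, 34.7]), 0.209)
knob 39 [-31.6 164.4 111.9] tcp [-32.1 158.8  71.6] F vise [ 0.2 -5.8  6.9]
```

Call:
{"api": "send_rows", "payload": {
  "commands": [
    [[0, 0, 0], [0, -0.004, 0.0055], 12],
    [[0, 0, 0], [0, -0.004, 0.0055], 12]
  ]
}}

```text
t: 25.45
ee_pos: [432.1, 287.4, 70.4]
ee_rot: [3.137, -0.001, 1.831]
force: [1.6, -7.1, 8.7]
width: 18.2
gripper_force: 42.6
```

Call:
{"api": "send_rows", "payload": {
  "commands": [
    [[0, 0, 0], [0, -0.0045, 0.0055], 12],
    [[0, 0, 0], [0, -0.0045, 0.0055], 12]
  ]
}}

```text
t: 25.7
ee_pos: [431.2, 287.2, 69.1]
ee_rot: [3.137, -0.001, 1.831]
force: [3.0, -6.4, 10.2]
width: 18.7
gripper_force: 42.7
```

Call:
{"api": "send_rows", "payload": {
  "commands": [
    [[0, 0, 0], [0, -0.0045, 0.0055], 12],
    [[0, 0, 0], [0, -0.0045, 0.0055], 12]
  ]
}}

```text
t: 25.95
ee_pos: [430.4, 287.0, 67.8]
ee_rot: [3.136, -0.001, 1.831]
force: [3.1, -6.8, 11.7]
width: 18.1
gripper_force: 42.9
```

```bash
python3 see.py
```

```text
jaw 73 [-0.  14.3 86.6] [-21.    3.3  83.5] [21.1 22.3 89.3]
blk 93 [ -5.2 -13.7  83.9] (array([492.6, 132.1]), array([46.7, 33.6]), 0.325)
knob 41 [-34.7 165.3 107.9] tcp [-34.9 158.9  67.8] F vise [ 0.7 -6.9 10.8]
```

Call:
{"api": "send_rows", "payload": {
  "commands": [
    [[0, 0, 0], [0, -0.004, 0.006], 12],
    [[0, 0, 0], [0, -0.004, 0.006], 12]
  ]
}}

```text
t: 26.25
ee_pos: [429.6, 286.8, 66.4]
ee_rot: [3.136, -0.001, 1.831]
force: [3.4, -7.8, 12.8]
width: 18.1
gripper_force: 43.0
```

Call:
{"api": "send_rows", "payload": {
  "commands": [
    [[0, 0, 0], [0, -0.004, 0.006], 12],
    [[0, 0, 0], [0, -0.004, 0.006], 12],
    [[0, 0, 0], [0, -0.004, 0.006], 12]
  ]
}}

```text
t: 26.62
ee_pos: [428.8, 286.6, 65.0]
ee_rot: [3.136, -0.001, 1.831]
force: [3.3, -8.5, 14.0]
width: 18.5
gripper_force: 43.2
```

The tangential handle force has risen steadily from about 2 N to 12–13 N past the contact angle, so the handle is stiff and the jaw is squeezing at roughly 140 N. Let go and withdraw.

Call:
{"api": "send_rows", "payload": {
  "commands": [
    [[0, 0, 0], [0, 0, 0], 25],
    [[0, 0, 0], [0, 0, 0], 35],
    [[0, 0, 0], [0, 0, 0], 45],
    [[0, 0, 0], [0, 0, 0], 50],
    [[0, 0, 0], [0, 0, -0.1], 50],
    [[0, 0, 0], [0, 0, -0.25], 50],
    [[0, 0, 0], [0, 0, -0.45], 50],
    [[0, 0, 0], [0.1, 0, -0.6], 50],
    [[0, 0, 0], [0.3, 0, -0.6], 50],
    [[0, 0, 0], [0.4, 0, -0.6], 50],
    [[0, 0, 0], [0.4, 0, -0.6], 50]
  ]
}}

```text
t: 28.0
ee_pos: [399.7, 383.5, 213.0]
ee_rot: [3.142, -0.0, 1.833]
force: [-0.0, -0.8, 0.3]
width: 50.0
gripper_force: 0.0
```

```bash
python3 see.py
python3 - <<'E'
from h import *
c=robot.camera("top"); P=cloud(c)
h=cv2.cvtColor(c["color"],cv2.COLOR_RGB2HSV)
yaw=.257;o=np.array([504.5,142.2,0]);R=np.array([[np.cos(yaw),-np.sin(yaw),0],[np.sin(yaw),np.cos(yaw),0],[0,0,1]]);Q=(P-o)@R
O=cv2.inRange(h,(5,130,90),(22,255,255))>0
m=O&(abs(Q[...,2]-84)<6)&(np.hypot(Q[...,0],Q[...,1])<50)
if m.sum()>5:
    p=Q[m];print("top blk",m.sum(),p.mean(0).round(1),p.min(0).round(1),p.max(0).round(1),rect(c,m.astype(np.uint8)*255,84))
b=(cv2.inRange(h,(95,120,40),(125,255,255))>0)&(abs(Q[...,2]-87)<3.5)&(abs(Q[...,0])<30)
for a,e in((-60,-12),(-2,40)):
    p=Q[b&(Q[...,1]>a)&(Q[...,1]<e)]
    if len(p):print("jaw",len(p),p.mean(0).round(1),p.min(0).round(1),p.max(0).round(1))
bb=mask(c,(95,130,60),(125,255,255),(318,178,345,212)); 
if bb.any(): print("blue",rect(c,bb,44))
E
```

```text
jaw 78 [-1.  14.2 86.4] [-22.5   3.2  83.3] [21.6 25.4 89.4]
blk 136 [ -3.9 -14.5  83.9] (array([501.6, 133.4]), array([64. , 34.7]), 0.281)
knob 169 [-36.  143.9 111. ] tcp [-40.2 258.8 212.8] F vise [-0.7 -0.1  0.6]
top blk 194 [ 1.  -9.9 83.9] [-31.3 -23.4  78.3] [32.7  4.1 90. ] (array([507.5, 132.8]), array([64.4, 27.8]), 0.255)
jaw 62 [  2.2 -34.3  85.9] [-18.9 -41.3  83.5] [ 21.8 -27.2  90.4]
jaw 76 [-0.3 15.1 86.7] [-20.1   6.2  83.6] [21.6 24.5 90.5]
blue (array([ 489.7, -289.6]), array([29.2, 60.5]), 3.025)
```

Block is on the bed, centred and aligned, and the blue block is untouched. The knob did spring back about 0.2 rad on letting go (it now reads 7.1 rad), so the remaining squeeze is uncertain. I'll regrip, retighten, ease the handle to zero load and only then release.

```bash
python3 see.py | grep knob; python3 to.py 434.8,287.8,215,1.831 434.8,287.8,73,1.831
```

```text
knob 167 [-36.2 143.2 110.8] tcp [-40.1 257.8 212.9] F vise [ 0.5 -0.4  0.5]
t 28.15 p [400.2 381.4 212.9] rpy [-3.141  0.     1.831] q [ 0.71  0.34  1.82 -0.    0.98  0.45] F [ 0.6 -0.3  0.5] w 50.1 g 0.0
434.8,287.8,215,1.831 wz -0.0001 d [-0.3972  0.0376 -0.0086] rows 1.6
434.8,287.8,73,1.831 wz -0.0001 d [-0.3972  0.0376  0.5594] rows 2.7
```

Call:
{"api": "send_rows", "payload": {
  "commands": [
    [[0, 0, 0], [-0.2, 0.02, 0], 50],
    [[0, 0, 0], [-0.397, 0.037, 0], 50],
    [[0, 0, 0], [-0.397, 0.037, 0.02], 50],
    [[0, 0, 0], [-0.397, 0.037, 0.2], 50],
    [[0, 0, 0], [-0.397, 0.037, 0.38], 50],
    [[0, 0, 0], [-0.397, 0.037, 0.5], 50],
    [[0, 0, 0], [-0.397, 0.037, 0.56], 50],
    [[0, 0, 0], [-0.397, 0.037, 0.56], 35],
    [[0, 0, 0], [-0.397, 0.037, 0.56], 25],
    [[0, 0, 0], [-0.397, 0.037, 0.56], 12],
    [[0, 0, 0], [-0.397, 0.037, 0.56], 12],
    [[0, 0, 0], [-0.397, 0.037, 0.56], 12]
  ]
}}

```text
t: 29.65
ee_pos: [435.0, 288.8, 74.1]
ee_rot: [3.14, -0.0, 1.831]
force: [-4.6, 0.4, 7.3]
width: 18.4
gripper_force: 39.2
```

```bash
python3 see.py | grep knob
```

```text
knob 44 [-30.4 164.3 113.8] tcp [-30.  159.5  74.1] F vise [-4.3  0.9  6.9]
```

Call:
{"api": "send_rows", "payload": {
  "commands": [
    [[0, 0, 0], [0, -0.0055, 0.0055], 12],
    [[0, 0, 0], [0, -0.0055, 0.0055], 12]
  ]
}}

```text
t: 29.95
ee_pos: [433.8, 288.5, 72.8]
ee_rot: [3.14, -0.001, 1.831]
force: [-4.1, 0.2, 7.7]
width: 18.3
gripper_force: 39.3
```

Call:
{"api": "send_rows", "payload": {
  "commands": [
    [[0, 0, 0], [0, -0.005, 0.006], 12],
    [[0, 0, 0], [0, -0.005, 0.006], 12]
  ]
}}

```text
t: 30.2
ee_pos: [432.7, 288.3, 71.4]
ee_rot: [3.14, -0.001, 1.831]
force: [-3.2, 0.7, 10.2]
width: 18.3
gripper_force: 39.5
```

Call:
{"api": "send_rows", "payload": {
  "commands": [
    [[0, 0, 0], [0, -0.0045, 0.006], 12],
    [[0, 0, 0], [0, -0.0045, 0.006], 12]
  ]
}}

```text
t: 30.45
ee_pos: [431.7, 288.0, 70.0]
ee_rot: [3.14, -0.001, 1.831]
force: [-3.2, 0.6, 11.3]
width: 18.3
gripper_force: 39.7
```

Call:
{"api": "send_rows", "payload": {
  "commands": [
    [[0, 0, 0], [0, -0.0045, 0.006], 12],
    [[0, 0, 0], [0, -0.0045, 0.006], 12]
  ]
}}

```text
t: 30.7
ee_pos: [430.7, 287.8, 68.5]
ee_rot: [3.14, -0.001, 1.831]
force: [-2.8, -0.5, 13.2]
width: 18.4
gripper_force: 39.8
```

Call:
{"api": "send_rows", "payload": {
  "commands": [
    [[0, 0, 0], [0, -0.004, 0.006], 12],
    [[0, 0, 0], [0, -0.004, 0.006], 12]
  ]
}}

```text
t: 30.95
ee_pos: [429.8, 287.6, 67.1]
ee_rot: [3.139, -0.001, 1.831]
force: [-4.0, -0.3, 13.8]
width: 18.2
gripper_force: 40.0
```

The response repeats: the handle stiffens by about 1.2 N per step. Now I ease back in small steps until the handle carries no load.

Call:
{"api": "send_rows", "payload": {
  "commands": [
    [[0, 0, 0], [0, 0.001, -0.002], 12],
    [[0, 0, 0], [0, 0.002, -0.003], 12],
    [[0, 0, 0], [0, 0.002, -0.003], 12]
  ]
}}

```text
t: 31.32
ee_pos: [430.0, 287.5, 67.6]
ee_rot: [3.14, -0.001, 1.831]
force: [-3.3, 0.6, 10.5]
width: 18.4
gripper_force: 39.6
```

Call:
{"api": "send_rows", "payload": {
  "commands": [
    [[0, 0, 0], [0, 0.001, -0.002], 12],
    [[0, 0, 0], [0, 0.002, -0.003], 12],
    [[0, 0, 0], [0, 0.002, -0.003], 12]
  ]
}}

```text
t: 31.7
ee_pos: [430.4, 287.6, 68.3]
ee_rot: [3.14, -0.0, 1.831]
force: [-3.7, 0.1, 7.8]
width: 18.5
gripper_force: 39.5
```

```bash
python3 see.py | grep knob
```

```text
knob 38 [-33.1 165.3 108.1] tcp [-34.7 159.5  68.3] F vise [-3.4  1.4  8.1]
```

Call:
{"api": "send_rows", "payload": {
  "commands": [
    [[0, 0, 0], [0, 0.001, -0.002], 12],
    [[0, 0, 0], [0, 0.002, -0.003], 12],
    [[0, 0, 0], [0, 0.002, -0.003], 12]
  ]
}}

```text
t: 32.12
ee_pos: [430.8, 287.7, 69.0]
ee_rot: [3.14, -0.0, 1.831]
force: [-4.0, 0.5, 6.7]
width: 18.1
gripper_force: 39.4
```

Call:
{"api": "send_rows", "payload": {
  "commands": [
    [[0, 0, 0], [0, 0.001, -0.002], 12],
    [[0, 0, 0], [0, 0.002, -0.003], 12],
    [[0, 0, 0], [0, 0.002, -0.003], 12]
  ]
}}

```text
t: 32.5
ee_pos: [431.3, 287.8, 69.7]
ee_rot: [3.14, -0.0, 1.831]
force: [-3.7, -0.2, 5.7]
width: 18.4
gripper_force: 39.3
```

```bash
python3 see.py | grep knob
```

```text
knob 39 [-34.  166.5 108.8] tcp [-33.8 159.5  69.7] F vise [-2.9  1.4  5.5]
```

Call:
{"api": "send_rows", "payload": {
  "commands": [
    [[0, 0, 0], [0, 0.002, -0.003], 12],
    [[0, 0, 0], [0, 0.004, -0.006], 12],
    [[0, 0, 0], [0, 0.004, -0.006], 12]
  ]
}}

```text
t: 32.92
ee_pos: [432.1, 288.0, 70.7]
ee_rot: [3.141, -0.0, 1.831]
force: [-4.2, 2.8, 8.4]
width: 18.3
gripper_force: 39.4
```

```bash
python3 see.py | grep knob
```

```text
knob 36 [-32.3 164.7 110.8] tcp [-32.9 159.4  70.7] F vise [-4.1  2.9  7.9]
```

Call:
{"api": "send_rows", "payload": {
  "commands": [
    [[0, 0, 0], [0, 0.003, -0.003], 12],
    [[0, 0, 0], [0, 0.005, -0.006], 12],
    [[0, 0, 0], [0, 0.005, -0.006], 12]
  ]
}}

```text
t: 33.35
ee_pos: [432.9, 288.2, 71.9]
ee_rot: [-3.141, -0.0, 1.831]
force: [-5.0, 2.0, 5.2]
width: 18.6
gripper_force: 39.1
```

```bash
python3 see.py | grep knob
```

```text
knob 41 [-31.9 164.1 111.5] tcp [-32.1 159.4  71.9] F vise [-3.9  4.5  5.4]
```

Call:
{"api": "send_rows", "payload": {
  "commands": [
    [[0, 0, 0], [0, 0.002, -0.0025], 12],
    [[0, 0, 0], [0, 0.004, -0.005], 12],
    [[0, 0, 0], [0, 0.004, -0.005], 12]
  ]
}}

```text
t: 33.78
ee_pos: [433.8, 288.4, 73.1]
ee_rot: [-3.141, -0.0, 1.831]
force: [-5.2, 2.2, 2.7]
width: 18.9
gripper_force: 39.1
```

```bash
python3 see.py | grep knob
```

```text
knob 42 [-32.1 164.8 112.3] tcp [-31.2 159.4  73.1] F vise [-3.9  4.3  2.1]
```

The load has crossed just past zero. Nudge forward a little, then ease back to just about zero and release.

Call:
{"api": "send_rows", "payload": {
  "commands": [
    [[0, 0, 0], [0, -0.004, 0.005], 12],
    [[0, 0, 0], [0, -0.008, 0.01], 12],
    [[0, 0, 0], [0, -0.011, 0.014], 12],
    [[0, 0, 0], [0, -0.011, 0.014], 12],
    [[0, 0, 0], [0, -0.009, 0.011], 12],
    [[0, 0, 0], [0, -0.006, 0.007], 12],
    [[0, 0, 0], [0, -0.003, 0.004], 12],
    [[0, 0, 0], [0, -0.003, 0.004], 12]
  ]
}}

```text
t: 34.83
ee_pos: [433.1, 288.2, 72.1]
ee_rot: [-3.141, -0.0, 1.831]
force: [-6.1, 2.1, 4.0]
width: 18.4
gripper_force: 39.2
```

```bash
python3 see.py | grep knob
```

```text
knob 40 [-31.6 164.9 111.4] tcp [-31.9 159.4  72.1] F vise [-3.8  3.6  4.9]
```

Handle load about zero. Release and withdraw.

Call:
{"api": "send_rows", "payload": {
  "commands": [
    [[0, 0, 0], [0, 0, 0], 22],
    [[0, 0, 0], [0, 0, 0], 28],
    [[0, 0, 0], [0, 0, 0], 36],
    [[0, 0, 0], [0, 0, 0], 46],
    [[0, 0, 0], [0, 0, 0], 50],
    [[0, 0, 0], [0, 0, -0.1], 50],
    [[0, 0, 0], [0, 0, -0.25], 50],
    [[0, 0, 0], [0, 0, -0.45], 50],
    [[0, 0, 0], [0.1, 0, -0.58], 50],
    [[0, 0, 0], [0.3, 0, -0.58], 50],
    [[0, 0, 0], [0.4, 0, -0.58], 50],
    [[0, 0, 0], [0.4, 0, -0.58], 50]
  ]
}}

```text
t: 36.38
ee_pos: [407.1, 386.1, 216.9]
ee_rot: [3.142, -0.0, 1.833]
force: [-0.1, 0.2, -0.3]
width: 50.0
gripper_force: 0.0
```

```bash
python3 see.py; python3 to.py
```

```text
jaw 80 [-1.4 14.4 86.5] [-21.8   4.3  83. ] [21.6 23.2 89.4]
blk 133 [ -4.2 -13.9  84.2] (array([501.5, 133.9]), array([64. , 33.6]), 0.277)
knob 174 [-35.7 143.  111.1] tcp [-32.3 259.6 216.8] F vise [-0.7  0.3 -0.8]
t 36.42 p [407.3 385.1 216.8] rpy [-3.141  0.     1.832] q [ 0.7   0.35  1.8  -0.    1.    0.44] F [-0.8  0.1 -0.8] w 49.8 g 0.0
```

```bash
python3 -c "
from rig import robot
print(robot.sign_off())"
```

```text
the job is handed in; nothing more can be done
None
```

The job is handed in, but no verdict came back: the orange block is on the vise bed, aligned and centred along the jaws, gripped at roughly 40 N by my estimate from the handle force, with the blue block where it lay and the arm clear.

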